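Pack the folding-knife gift case and press it shut

ROBOT

A 6-joint arm with a two-finger parallel gripper is mounted at the origin on the work surface. World frame = base frame: x ahead of the robot, y to its left, z up, the work surface at z = 0. Lengths are in mm, angles in rad, forces in N, time in s.
With the tool pointing down it reaches from about 350 to 925 mm from the base axis. Payload 6.4 kg.
Tool frame: the origin (TCP) lies on the centre line of the jaws, within the pads' length; the fingertips stand 17 mm ahead of it and the grasp point (between the pads) lies 2 mm behind it (env.finger_overhang is the distance from the TCP to the fingertips, in mm); x points along the fingers, z is the direction in which the jaws open and shut, and the axes are right-handed (so a half turn about x gives the same grasp; the last joint's range is limited). The gripper opens to 85 mm and grips with 20 to 120 N. Pads are 22 mm wide; open, the fingers measure 114 mm over their backs; the gripper's body (76 mm by 85 mm) begins 54 mm behind the grasp point. The pads swing forward as they close: fully open they stand 13 mm farther back than shut.
Start: joints at [-1.486, 0.245, 1.558, -0, 1.339, -0.174], TCP at [166.353, -628.363, 223.79] pointing down, gripper open.
Joint ranges: [-3.13, 3.13], [-1.02, 2.26], [0.13, 2.54], [-0.95, 4.09], [0.21, 2.88], [-2.74, 2.74]. Speed limits (rad/s): [2.57, 2.57, 3.14, 3.14, 3.14, 3.14].

INTERFACE

Orientations are given as a unit quaternion [w, x, y, z].
In Python, from plant import env gives the robot as it stands.
- The arm moves only by the tool send_rows, never from a script. Its argument "steps" is a list of rows, each a list of 3 entries, a list of its own where there are three numbers: the closure, from 0 (fully open) to 1 (shut), then the shift along the world's x, y, z in mm, then the turn, a rotation vector about the world's x, y, z in degrees. In form: [[jaw, [x, y, z], [ax, ay, az]], ...]. A call has 1 to 20 rows; each row shifts and turns the commanded pose from where the row before left it; what a row does not reach is not made up. A row lasts 1/12 s, in which the tool goes at most 41.7 mm and 7.16 degrees, less where a joint would pass 70% of its speed; a pose out of reach is approached as far as the arm can. A call with a gripper value outside its range is refused whole. The fingers move at their own pace and stop on an object; "newtons" is the grip in N (left out, the last holds). Time passes only in rows, so rows that do not move let the fingers close. It gives the time, the measured TCP pose, the force and the opening at its end, in the units of the state.
- env.observe(): the state, without advancing time (a new reading comes with each control period).
- env.capture(name): name is "side" or "top" or "wrist"; returns a dict with "image" (480x640x3 uint8, blue, green, red), "vertical_fov" (degrees; the focal length in pixels is half the picture's height over the tangent of half this angle, whatever the lens; pixels are square), "cx", "cy" (the principal point, pixels), "rvec" (rotation vector, rad) and "tvec" (3), from world to camera coordinates, as OpenCV has them. Camera axes: x right, y down, z forward; pixel columns grow to the right and rows downward; lengths in mm; the calibration is good to about 2 mm. A picture is of the moment at which its call begins. There is no depth.
- env.hand_in(): hands the job in, once; it reports no verdict.
Trained networks look in the newest picture that a camera, given by its name, has taken for a name from the list of things; names that differ only in an ending like _2 or _b are one class to them, and where a whole thing is asked for, a point or a joint stands for the part that bears it (a point fixed in the world has none). Each returns a list of dicts, best first, with "score" (0 to 1); they miss things now and then, are a little off and sometimes report something else, mostly with a low value. They report only what shows in the picture. A call takes as long as a camera call. They do not tell look-alikes from the thing itself.
- env.boxes_of(camera, target): "rect" ([left, top, right, bottom] in pixels, round what is visible of it).
- env.outline_of(camera, target): "mask" (480x640 bool, what is visible of it) and "rect" ([left, top, right, bottom] in pixels, round what is visible of it).
The state is a dict: "t": time; "joint_pos": joint angles; "dq": joint speeds; "joint_efforts": joint torques, N m; "tcp_pos": TCP position; "tcp_rot": TCP orientation; "ft_force": force on the tool from outside, world axes, zero at the start; "moment": the same for the moment, N m; "width": finger opening in mm.
Only numpy, scipy, OpenCV 4.12 (cv2) and the standard library are available. Lean on these libraries where they do the work, as an engineer would, in place of code of your own. Each camera call takes 0.05 s, during which the arm holds its last target. There are 200 camera calls.

TASK

Pack this gift case for a customer: lift the lid off by its knob and set it down flat on the counter, clear of the case. Lay every small closed folding knife that is on the counter, nose the right way round, in the pocket lined with its own colour and press it down until it is fully home. When all are in, put the lid back on and press it down until it is fully home too, leaving the shop's other things where they are.

Things in the scene. Friction and masses are not known exactly. Their poses are not given: they have to be found in the camera images.
- case: Fixed presentation case without its lid: dark-wood base 138 (x) x 210 (y) mm, 22 mm high, on it a grey tray 124 x 196 mm, its top 40 mm above the counter. Origin: centre of the underside; z up. Four pockets 16 mm deep run along x, side by side in y at 48 mm pitch, each with a liner of its own colour at the bottom. Four brass catch posts at the tray's corners.
- catch_top (a point): Top of one of the four brass catch posts (10 mm diameter; 54 mm in x, 90.5 mm in y from the case's centre), which move together: up, 54 mm above the counter, the lid lies loose on them; pressed down through the lid with about 10 N they slide 6 mm against friction, stop solid and stay (48 mm): the lid is home. The lid's weight alone does not move them.
- lid_knob (a point): Centre of the lid's oblong brass knob, 16 (x) x 44 (y) x 24 (z) mm, axes as the lid's. The lid's top is 12 mm below this point, its lower rim 40 mm below. Height of this point above the counter: 72 mm when the lid lies loose on the case, 66 mm fully home, 40 mm when the lid stands on the counter.
- lid: Loose dark-wood lid, 138 (x) x 210 (y) x 28 mm, about 0.3 kg, with a skirt 4 mm thick and 22 mm deep that goes over the case's tray with 3 mm clearance all round; x and y axes along the case's when on it (a half turn also fits). Origin: centre of the lower rim.
- red_knife (a point): Centre (half-way up) of the loose closed folding knife with the red handle: 92 (x) x 22 (y) x 16 (z) mm, about 80 g, lying flat. Its x axis points to its narrow steel nose: from x = -46 to 14 mm it is 22 mm wide (red), from 14 to 46 mm 14 mm wide (steel). Absent in some starts.
- green_knife (a point): Centre (half-way up) of the loose closed folding knife with the green handle: 92 (x) x 22 (y) x 16 (z) mm, about 80 g, lying flat. Its x axis points to its narrow steel nose: from x = -46 to 14 mm it is 22 mm wide (green), from 14 to 46 mm 14 mm wide (steel). Absent in some starts.
- blue_knife (a point): Centre (half-way up) of the loose closed folding knife with the blue handle: 92 (x) x 22 (y) x 16 (z) mm, about 80 g, lying flat. Its x axis points to its narrow steel nose: from x = -46 to 14 mm it is 22 mm wide (blue), from 14 to 46 mm 14 mm wide (steel). Absent in some starts.
- yellow_knife (a point): Centre (half-way up) of the loose closed folding knife with the yellow handle: 92 (x) x 22 (y) x 16 (z) mm, about 80 g, lying flat. Its x axis points to its narrow steel nose: from x = -46 to 14 mm it is 22 mm wide (yellow), from 14 to 46 mm 14 mm wide (steel). Absent in some starts.
- pocket_red (a point): Where the red knife's centre lies when fully home in the red-lined pocket, 4 mm below the tray top; axes as the case's. The pocket is the knife's outline, 2 mm clearance all round; it fits only with the nose along +x. The liner starts 6 mm up, so a knife laid in sits 6 mm high (10 mm proud); about 7 N on its middle slides it down by friction till it stops solid (4 mm proud) and stays.
- pocket_green (a point): Where the green knife's centre lies when fully home in the green-lined pocket, 4 mm below the tray top; axes as the case's. The pocket is the knife's outline, 2 mm clearance all round; it fits only with the nose along +x. The liner starts 6 mm up, so a knife laid in sits 6 mm high (10 mm proud); about 7 N on its middle slides it down by friction till it stops solid (4 mm proud) and stays.
- pocket_blue (a point): Where the blue knife's centre lies when fully home in the blue-lined pocket, 4 mm below the tray top; axes as the case's. The pocket is the knife's outline, 2 mm clearance all round; it fits only with the nose along +x. The liner starts 6 mm up, so a knife laid in sits 6 mm high (10 mm proud); about 7 N on its middle slides it down by friction till it stops solid (4 mm proud) and stays.
- pocket_yellow (a point): Where the yellow knife's centre lies when fully home in the yellow-lined pocket, 4 mm below the tray top; axes as the case's. The pocket is the knife's outline, 2 mm clearance all round; it fits only with the nose along +x. The liner starts 6 mm up, so a knife laid in sits 6 mm high (10 mm proud); about 7 N on its middle slides it down by friction till it stops solid (4 mm proud) and stays.
- stone: Bystander: grey sharpening stone on a wooden base, 60 x 150 x 37 mm; origin under its centre.
- oil: Bystander: small amber oil bottle, 44 mm diameter, 100 mm tall; origin under its centre.
- parts_bin: Bystander: open blue bin 120 x 160 x 50 mm; origin under its centre.
Not all that is in view belongs to the job. Of the things that look like the part that bears yellow_knife, the largest one is meant. Of the things that look like the part that bears green_knife, take the one that is farthest to the robot's right at the start.

How it is judged:
By the outcome, as a careful person would: the job done as asked, in the order asked, and still so for the second after the job is handed in, with the robot touching nothing.
Of knife_red, knife_green, knife_blue, knife_yellow only 2 to 4 are there at a start; the rules pass over those that are not, and their reading is None.
At some moment in a run one of knife_red, knife_green, knife_blue, knife_yellow may be knocked a few centimetres aside while the robot is not near it.
It also fails if it takes over 210 s, if anything falls off the work surface, if the arm or the gripper's body presses on something with over 40 N, if the wrist force passes 120 N, or if a joint passes its speed limit or range.

## Working session

There is one attempt and no reset: what is moved stays moved. The work goes in short steps, Python scripts to look and compute and a tool call to move; the robot and the scene stay as the last step left them, time stands still between calls to the robot, and variables do not carry over. Pictures are saved under pics/ and viewed, about 12 in all and at most 16, crops included, and the job is handed in when it is done.

Besides the shell and the picture viewer there is one more tool, called after ">>>" as a command line: name --argument value ..., lists and objects as JSON in quotes. send_rows: Moves the arm, as the interface text tells. Its arguments: {"type":"object","properties":{"steps":{"type":"array","items":{"type":"array"}},"newtons":{"type":"number"}},"required":["steps"]}

```bash
ls; mkdir -p pics
cat > h.py <<'E'
import sys; sys.path.insert(0,'.')
from plant import env
import numpy as np, cv2
def cam(n):
    c=env.capture(n); H=c["image"].shape[0]
    f=H/2/np.tan(np.radians(c["vertical_fov"])/2)
    c["K"]=np.array([[f,0,c["cx"]],[0,f,c["cy"]],[0,0,1.]])
    c["R"]=cv2.Rodrigues(np.array(c["rvec"],float))[0]; c["t"]=np.array(c["tvec"],float).ravel()
    return c
def ray(c,u,v,z):
    "world point at height z seen at pixel"
    d=c["R"].T@np.linalg.inv(c["K"])@np.array([u,v,1.]); o=-c["R"].T@c["t"]
    return o+d*(z-o[2])/d[2]
def proj(c,p):
    q=c["K"]@(c["R"]@np.asarray(p,float)+c["t"]); return q[:2]/q[2]
E
python3 - <<'E'
from h import *
print(env.observe())
for n in("side","top","wrist"):
    c=cam(n); cv2.imwrite(f"pics/{n}0.png",c["image"]); print(n,c["vertical_fov"],-c["R"].T@c["t"],c["R"][2])
    if n=="top":
        for k in ["case","lid","lid_knob","red_knife","green_knife","blue_knife","yellow_knife","stone","oil","parts_bin"]:
            for b in env.boxes_of(n,k)[:4]: 
                r=b["rect"]; print(k,round(b["score"],2),np.round(r),np.round(ray(c,(r[0]+r[2])/2,(r[1]+r[3])/2,8)))
E
```

```text
pics
{'t': 0.0, 'joint_pos': array([-1.48610776e+00,  2.45815257e-01,  1.55900235e+00,  7.99898038e-06,
        1.33872098e+00, -1.74090121e-01]), 'dq': array([ 4.45513239e-05, -4.42980505e-04,  1.93096431e-03,  7.31122836e-04,
        2.48688397e-05,  3.71406283e-04]), 'joint_efforts': array([-9.53992421e-04, -4.29506385e+01, -3.26127970e+01, -2.45729161e-04,
        5.30599005e-03,  1.20713509e-06]), 'tcp_pos': array([ 166.29990064, -627.77524658,  222.68585917]), 'tcp_rot': array([ 0.55987185,  0.43181604,  0.56079631, -0.43079685]), 'ft_force': array([-0.54176617, -0.25182042,  0.14956965]), 'moment': array([ 0.00897575,  0.05543627, -0.01452334]), 'width': 84.98169854875754}
side 55.60740984348445 [ 356.94394316 -626.10541177  678.87040138] [ 0.28480709  0.6991014  -0.65585223]
top 46.32232474492918 [ 361.03447902   -9.74145368 1417.4162625 ] [ 0.18259849  0.00768574 -0.98315753]
case 0.72 [443. 298. 483. 318.] [ 450. -354.    8.]
lid 0.96 [260. 252. 349. 317.] [511.  41.   8.]
lid_knob 0.63 [257. 251. 351. 318.] [510.  43.   8.]
red_knife 0.58 [392. 298. 432. 318.] [ 451. -227.    8.]
red_knife 0.16 [261. 256. 349. 319.] [504.  42.   8.]
green_knife 0.71 [403. 230. 427. 265.] [ 603. -239.    8.]
green_knife 0.53 [362. 219. 380. 253.] [ 634. -128.    8.]
blue_knife 0.86 [445. 296. 481. 317.] [ 453. -353.    8.]
yellow_knife 0.81 [448. 249. 487. 256.] [ 590. -371.    8.]
yellow_knife 0.55 [481. 214. 505. 229.] [ 670. -442.    8.]
yellow_knife 0.48 [436. 198. 460. 221.] [ 702. -327.    8.]
yellow_knife 0.42 [392. 298. 430. 316.] [ 453. -224.    8.]
stone 0.63 [327. 169. 385. 195.] [778. -92.   8.]
stone 0.31 [392. 300. 430. 319.] [ 447. -224.    8.]
oil 0.7 [254. 176. 274. 196.] [769. 147.   8.]
parts_bin 0.79 [122. 190. 196. 246.] [687. 418.   8.]
wrist 67.20663640653783 [ 237.32324402 -609.90723717  373.76406145] [-0.28158516 -0.07435574 -0.95665094]
```

Run:
```python
import cv2
t=cv2.imread("pics/top0.png")[150:350,100:560]
cv2.imwrite("pics/topc.png",cv2.resize(t,None,fx=1.73,fy=1.73,interpolation=cv2.INTER_CUBIC))
cv2.imwrite("pics/topd.png",cv2.resize(cv2.imread("pics/top0.png")[190:330,340:520],None,fx=4,fy=4,interpolation=cv2.INTER_CUBIC))
```

```text
(no output)
```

View pics/topc.png

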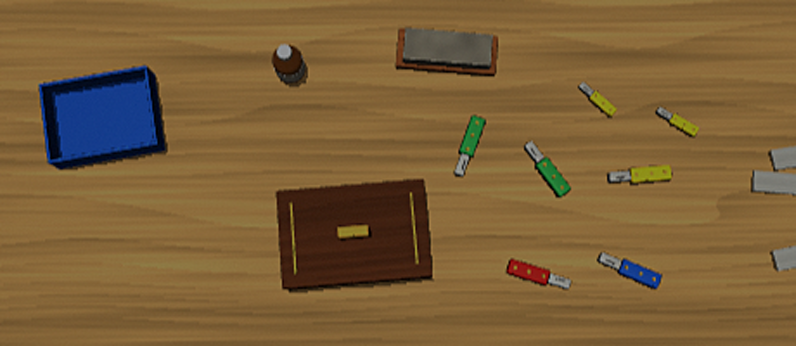

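View pics/topd.png

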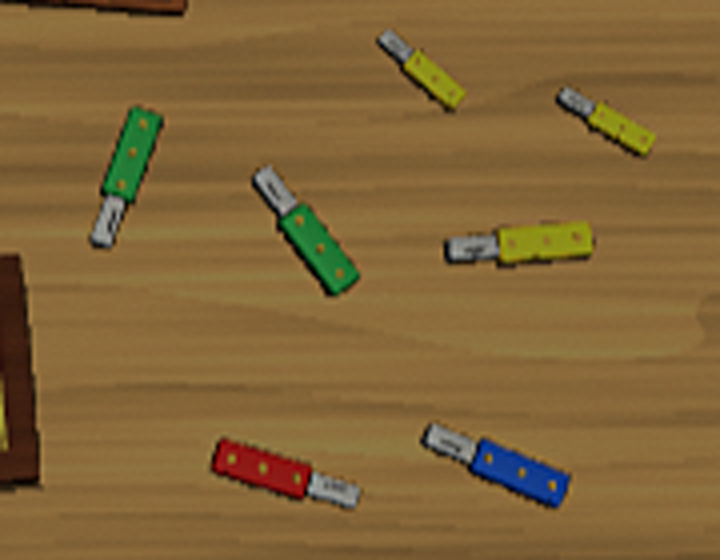

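View pics/side0.png

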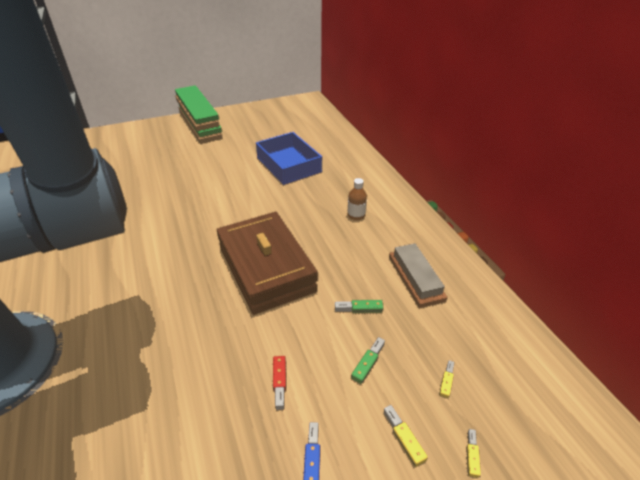

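The candidates in the full top picture:
- **Green knife:** (372,236) at y≈-128, or (416,248) at y≈-239. I choose (416,248), the one farthest right.
- **Yellow knife:** (468,251), or the small ones at (493,222) and (448,209). I choose (468,251), the largest.
- **Red and blue knives:** one each, at (412,308) and (463,308).

All four knives are present. Next I measure the lid and knives.

```bash
cat >> h.py <<'E'
HUE={"red":[(0,6),(174,180)],"green":[(50,80)],"blue":[(105,125)],"yellow":[(26,34)]}
def rects(c,col,z,smin=120,vmin=40,amin=150):
    "coloured blobs as rectangles in the world plane z: centre, long, short, long-axis angle deg"
    h=cv2.cvtColor(c["image"],cv2.COLOR_BGR2HSV); m=np.zeros(h.shape[:2],np.uint8)
    for a,b in HUE[col]: m|=cv2.inRange(h,(a,smin,vmin),(b,255,255))
    m=cv2.morphologyEx(m,cv2.MORPH_CLOSE,np.ones((5,5)))
    out=[]
    for k in cv2.findContours(m,cv2.RETR_EXTERNAL,cv2.CHAIN_APPROX_NONE)[0]:
        w=np.array([ray(c,u,v,z)[:2] for u,v in k[:,0,:]],np.float32)
        (x,y),(a,b),_=r=cv2.minAreaRect(w)
        if a*b<amin: continue
        p=cv2.boxPoints(r); e=[p[1]-p[0],p[2]-p[1]]; e=max(e,key=np.linalg.norm)
        out.append((np.array([x,y]),max(a,b),min(a,b),np.degrees(np.arctan2(e[1],e[0]))))
    return out
def knives(c,col,z=16):
    "(handle centre, nose dir deg, long, short, knife centre)"
    h=cv2.cvtColor(cv2.GaussianBlur(c["image"],(3,3),0),cv2.COLOR_BGR2HSV); o=[]
    for p,L,S,a in rects(c,col,z):
        def sat(s):
            d=np.array([np.cos(np.radians(a)),np.sin(np.radians(a))])*s
            v=[]
            for k in (36,42,48,54):
                u=proj(c,[*(p+d*k*L/60),z]).round().astype(int)
                if 0<=u[0]<640 and 0<=u[1]<480: v.append(int(h[u[1],u[0],1]))
            return np.mean(v) if v else 255
        if sat(-1)<sat(1): a=a+180
        a=(a+180)%360-180
        d=np.array([np.cos(np.radians(a)),np.sin(np.radians(a))])
        o.append((p.round(1),round(a,1),round(L,1),round(S,1),(p+16*d).round(1)))
    return o
def tool():
    s=env.observe(); w,x,y,z=s["tcp_rot"]
    from scipy.spatial.transform import Rotation as Ro
    R=Ro.from_quat([x,y,z,w]).as_matrix()
    return s,R
def jawto(deg):
    "smallest turn about z that sets the jaw line to angle deg"
    s,R=tool(); j=np.degrees(np.arctan2(R[1,2],R[0,2]))
    return round((deg-j+90)%180-90,1)
def st():
    s,R=tool()
    print("t",round(s["t"],2),"tcp",s["tcp_pos"].round(1),"jaw",np.degrees(np.arctan2(R[1,2],R[0,2])).round(1),"xax",R[:,0].round(3),"F",s["ft_force"].round(1),"w",round(s["width"],1),"j6",s["joint_pos"][5].round(2))
E
python3 - <<'E'
from h import *
st()
c=cam("top")
for k in HUE: print(k,knives(c,k))
m=env.outline_of("top","lid")[0]["mask"].astype(np.uint8)
k=max(cv2.findContours(m,0,1)[0],key=cv2.contourArea)
print(cv2.minAreaRect(np.array([ray(c,u,v,58)[:2] for u,v in k[:,0]],np.float32)))
for y in rects(c,"yellow",84,smin=90,amin=60): print(y)
E
```

```text
t 0.65 tcp [ 166.3 -628.4  223.8] jaw -75.2 xax [-0. -0. -1.] F [-0.4 -0.1 -0.6] w 85.7 j6 -0.17
red [(array([ 452.9, -207.4]), np.float32(-107.6), 59.1, 21.3, array([ 448. , -222.7])), (array([502.4, 131.3]), np.float32(-175.9), 65.3, 10.0, array([486.4, 130.2])), (array([846.6, 838.4]), np.float32(5.6), 74.5, 5.3, array([862.5, 839.9])), (array([1025.9,   -1.8]), np.float32(90.0), 1656.6, 170.3, array([1025.9,   14.2])), (array([1193.2,    5.4]), np.float32(89.2), 1764.5, 209.5, array([1193.4,   21.4]))]
green [(array([515.5, 642. ]), np.float32(6.5), 69.2, 12.7, array([531.4, 643.8])), (array([511.5, 736.2]), np.float32(-84.5), 143.5, 73.0, array([513.1, 720.3])), (array([ 591.3, -248.8]), np.float32(34.9), 59.2, 21.1, array([ 604.5, -239.6])), (array([ 653. , -131.8]), np.float32(159.2), 58.4, 21.1, array([ 638.1, -126.1])), (array([1036.7,  461.1]), np.float32(179.9), 175.3, 27.5, array([1020.7,  461.2]))]
blue [(array([ 448.7, -367.3]), np.float32(66.0), 58.7, 21.1, array([ 455.2, -352.7])), (array([691.5, 418.8]), np.float32(-80.3), 171.5, 123.1, array([694.2, 403. ]))]
yellow
[... 700 characters left out ...]
rray([504.58453369,  41.82736588]), 35.79579544067383, 4.782312870025635, np.float32(89.535255))
(array([479.1390686 , 122.61703491]), 57.067466735839844, 2.18630051612854, np.float32(4.9475875))
(array([ 583.01031494, -373.17910767]), 54.44690704345703, 20.113683700561523, np.float32(-86.04563))
(array([ 662.23822021, -132.55781555]), 18.12110137939453, 9.798186302185059, np.float32(77.85439))
(array([ 652.48547363, -423.35452271]), 39.516998291015625, 14.731005668640137, np.float32(56.99478))
(array([ 684.47741699, -311.46386719]), 39.53953170776367, 14.242036819458008, np.float32(42.476074))
(array([984.82025146, 236.92822266]), 128.4298858642578, 22.94105339050293, np.float32(1.2599201))
```

>>> send_rows --steps '[[0,[17,33.5,-2],[0,0,4]],[0,[17,33.5,-2],[0,0,4]],[0,[17,33.5,-2],[0,0,4]],[0,[17,33.5,-2],[0,0,4]],[0,[17,33.5,-2],[0,0,4]],[0,[17,33.5,-2],[0,0,4]],[0,[17,33.5,-2],[0,0,4]],[0,[17,33.5,-2],[0,0,4]],[0,[17,33.5,-2],[0,0,4]],[0,[17,33.5,-2],[0,0,4]],[0,[17,33.5,-2],[0,0,4]],[0,[17,33.5,-2],[0,0,4]],[0,[17,33.5,-2],[0,0,4]],[0,[17,33.5,-2],[0,0,4]],[0,[17,33.5,-2],[0,0,4]],[0,[17,33.5,-2],[0,0,4]],[0,[17,33.5,-2],[0,0,4]],[0,[17,33.5,-2],[0,0,4]],[0,[17,33.5,-2],[0,0,4]],[0,[17,33.5,-2],[0,0,4]]]' --newtons 60

```text
t: 2.42
tcp_pos: [507.0, 43.6, 184.0]
tcp_rot: [0.707, -0.031, 0.706, 0.031]
ft_force: [-0.0, -1.0, -0.0]
width: 85.3
```

Run:
```python
from h import *
c=cam("wrist"); st(); cv2.imwrite("pics/w1.png",c["image"])
for y in rects(c,"yellow",84,smin=90,amin=60): print(y)
s=env.observe()["tcp_pos"]; print(proj(c,[s[0],s[1],84]))
```

```text
t 2.47 tcp [508.5  48.2 183.8] jaw 5.4 xax [ 0.002  0.003 -1.   ] F [-3.2  2.7  0.8] w 85.4 j6 -0.23
(array([496.56246948, 125.73524475]), 80.54298400878906, 2.653402328491211, np.float32(4.1990285))
[320.97910631 230.69687323]
```

View pics/w1.png

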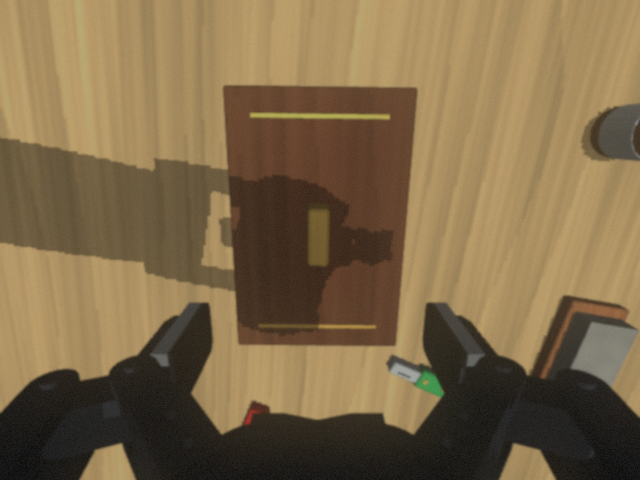

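The wrist picture shows the lid, with its knob at about (318,237) px in shadow. The jaws are already aligned with it.

>>> send_rows --steps '[[0,[0,0,0],[0,0,0]],[0,[0,0,0],[0,0,0]],[0,[0,0,0],[0,0,0]],[0,[0,0,0],[0,0,0]]]'

```text
t: 2.8
tcp_pos: [506.1, 40.5, 183.9]
tcp_rot: [0.707, -0.029, 0.706, 0.029]
ft_force: [-0.4, 0.5, 0.9]
width: 85.2
```

Run:
```python
from h import *
c=cam("wrist"); st()
h=cv2.cvtColor(c["image"],cv2.COLOR_BGR2HSV); print(h[237,318],h[237,290],h[150,290],h[116,320])
m=cv2.inRange(h,(15,90,70),(35,255,255))[190:290,290:350]; k=max(cv2.findContours(m,0,1)[0],key=cv2.contourArea)
r=cv2.boundingRect(k); print(r)
u,v=290+r[0]+r[2]/2,190+r[1]+r[3]/2; print(ray(c,u,v,84))
print([cv2.minAreaRect(np.array([ray(c,290+a,190+b,84)[:2] for a,b in k[:,0]],np.float32))])
```

```text
t 2.85 tcp [506.1  40.5 183.9] jaw 4.7 xax [ 0. -0. -1.] F [0.1 0.  0.1] w 85.3 j6 -0.23
[ 21 164 109] [  9 134  63] [ 12 145 102] [ 12 143 107]
(18, 9, 25, 64)
[507.28840888  44.91892382  84.        ]
[((506.88604736328125, 44.623817443847656), (17.09596824645996, 46.95808029174805), 4.279301643371582)]
```

>>> send_rows --steps '[[0,[1,4,-15],[0,0,0]],[0,[0,0,-15],[0,0,0]],[0,[0,0,-15],[0,0,0]],[0,[0,0,-15],[0,0,0]],[0,[0,0,-15],[0,0,0]],[0,[0,0,-15],[0,0,0]],[0,[0,0,-8],[0,0,0]],[0,[0,0,-6],[0,0,0]],[0,[0,0,0],[0,0,0]],[0,[0,0,0],[0,0,0]],[1,[0,0,0],[0,0,0]],[1,[0,0,0],[0,0,0]],[1,[0,0,0],[0,0,0]],[1,[0,0,0],[0,0,0]],[1,[0,0,0],[0,0,0]],[1,[0,0,0],[0,0,0]],[1,[0,0,0],[0,0,0]],[1,[0,0,0],[0,0,0]]]' --newtons 60

```text
t: 4.35
tcp_pos: [507.3, 45.7, 79.8]
tcp_rot: [0.706, -0.03, 0.706, 0.03]
ft_force: [-0.6, -0.4, -0.1]
width: 0.0
```

```bash
python3 -c "
from h import *
st()"
```

```text
t 4.35 tcp [507.3  45.7  79.8] jaw 4.8 xax [-0.  0. -1.] F [-0.6 -0.4 -0.1] w 0.0 j6 -0.22
```

Run:
```python
from h import *
c=cam("wrist"); st(); d=cam("side")
a=c["image"][150:390,140:500]; b=cv2.resize(d["image"][150:350,160:360],(360,240*360//240))[:240] 
b=cv2.resize(d["image"][180:320,180:390],(360,240))
cv2.imwrite("pics/g1.png",np.hstack([a,b]))
```

```text
t 4.4 tcp [507.3  45.7  79.8] jaw 4.8 xax [-0.  0. -1.] F [ 0.1 -0.1  0.7] w 0.3 j6 -0.22
```

View pics/g1.png

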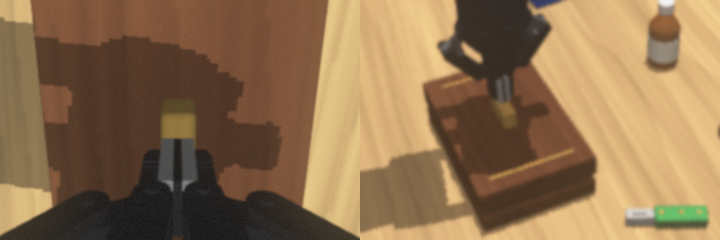

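Run:
```python
from h import *
c=cam("wrist"); d=cam("side")
for n,k in(("wrist",c),("side",d)):
  for p in ([507.3,45.7,63],[507,44.6,84],[507,44.6,60],[507,66,84],[507,22.6,84]): print(n,p,proj(k,p).round())
b=cv2.resize(d["image"][190:310,200:360],None,fx=5,fy=5,interpolation=cv2.INTER_CUBIC); cv2.imwrite("pics/g2.png",b)
i=cv2.imread("pics/side0.png")
cv2.imwrite("pics/g3.png",np.hstack([cv2.resize(x[190:320,200:360],None,fx=2.5,fy=2.5,interpolation=cv2.INTER_CUBIC) for x in(i,d["image"])]))
```

```text
wrist [507.3, 45.7, 63] [319. 284.]
wrist [507, 44.6, 84] [318. 305.]
wrist [507, 44.6, 60] [318. 283.]
wrist [507, 66, 84] [322. 260.]
wrist [507, 22.6, 84] [314. 348.]
side [507.3, 45.7, 63] [262. 247.]
side [507, 44.6, 84] [262. 239.]
side [507, 44.6, 60] [263. 248.]
side [507, 66, 84] [259. 233.]
side [507, 22.6, 84] [265. 246.]
```

View pics/g3.png

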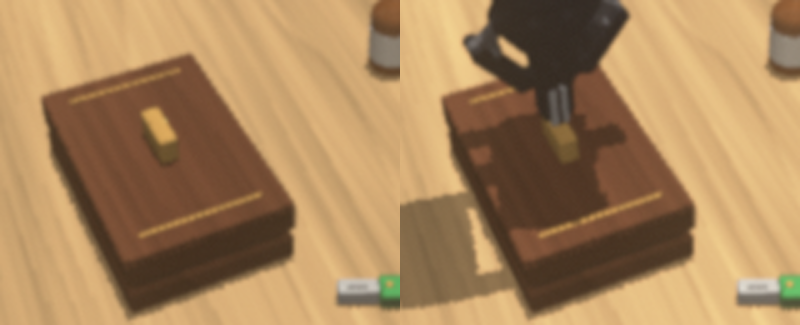

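Run:
```python
from h import *
print(env.finger_overhang,[a for a in dir(env) if a[0]!='_']); st()
d=cam("side")
for z in (63,75,84,95): print(z,ray(d,264,239,z).round(1))
c=cam("wrist"); print({k:v for k,v in c.items() if k not in("image",)})
```

```text
17.0 ['Unreachable', 'boxes_of', 'capture', 'finger_overhang', 'hand_in', 'observe', 'outline_of']
t 4.55 tcp [507.4  45.6  79.8] jaw 4.8 xax [-0.  0. -1.] F [-0.8  0.   0.7] w -0.0 j6 -0.22
63 [516.9  66.7  63. ]
75 [513.8  53.2  75. ]
84 [511.5  43.1  84. ]
95 [508.6  30.7  95. ]
{'vertical_fov': 67.20663640653783, 'cx': 317.1889615320893, 'cy': 239.7092946283459, 'rvec': array([-2.84461527, -0.12001599, -0.01646867]), 'tvec': array([-508.54353507,    6.26413415,  242.46230997]), 'K': array([[361.18365692,   0.        , 317.18896153],
       [  0.        , 361.18365692, 239.70929463],
       [  0.        ,   0.        ,   1.        ]]), 'R': array([[ 9.96457324e-01,  8.40948918e-02, -9.21890785e-04],
       [ 8.07381619e-02, -9.53499471e-01,  2.90379249e-01],
       [ 2.35403891e-02, -2.89424961e-01, -9.56911199e-01]]), 't': array([-508.54353507,    6.26413415,  242.46230997])}
```

View pics/g2.png

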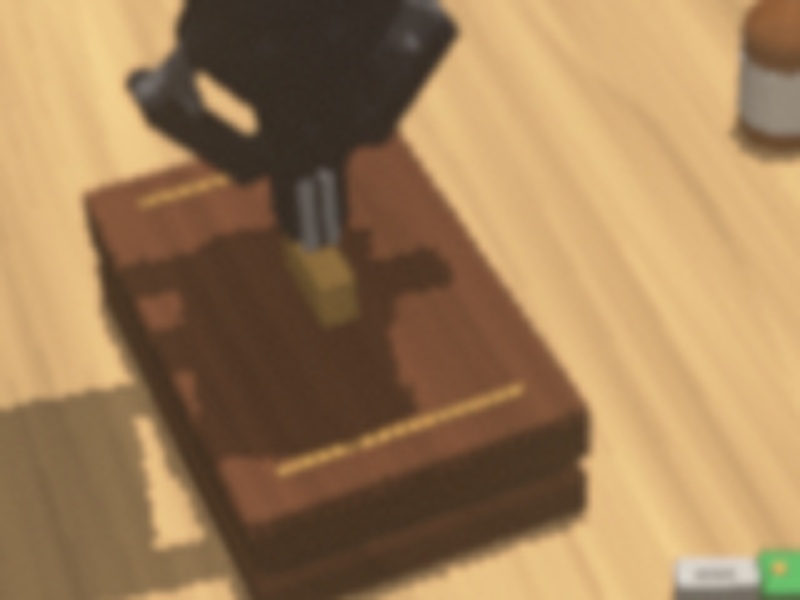

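Run:
```python
from h import *
c=cam("wrist"); st()
o=np.array([[-69,105,0],[69,105,0],[69,-105,0],[-69,-105,0]],float)
i=np.array([[223,86],[416,88],[396,345],[239,345]],float)
ok,r,t=cv2.solvePnP(o,i,c["K"],None); R=cv2.Rodrigues(r)[0]; C=(-R.T@t).ravel(); print("cam above lid top",C, "expected z above 60:", (-c["R"].T@c["t"])[2]+104-60, "cam-tcp",(-c["R"].T@c["t"])-env.observe()["tcp_pos"])
print(proj(c,[507,45,84]))
```

```text
t 4.7 tcp [507.3  45.6  79.8] jaw 4.8 xax [-0. -0. -1.] F [-1.   0.1  0.2] w -0.0 j6 -0.22
cam above lid top [ -5.06849866  72.68012525 278.39386685] expected z above 60: 273.73050164724714 cam-tcp [ -6.80824466  73.28249442 149.96278751]
[318.0065997 304.050709 ]
```

>>> send_rows --steps '[[0,[0,0,0],[0,0,0]],[0,[0,0,0],[0,0,0]],[0,[0,0,0],[0,0,0]],[0,[0,0,0],[0,0,0]],[0,[0,0,0],[0,0,0]],[0,[0,0,0],[0,0,0]],[0,[0,0,0],[0,0,0]],[0,[0,0,0],[0,0,0]]]'

```text
t: 5.37
tcp_pos: [507.4, 45.6, 79.8]
tcp_rot: [0.706, -0.03, 0.706, 0.03]
ft_force: [0.1, 0.1, -0.2]
width: 85.7
```

Run:
```python
from h import *
c=cam("wrist"); st(); d=cam("side")
b=d["image"][180:320,180:340].copy(); S=2.5
b=cv2.resize(b,None,fx=S,fy=S,interpolation=cv2.INTER_CUBIC)
def mk(im,k,p,off,s,col):
    u=(proj(k,p)-off)*s; cv2.circle(im,tuple(int(x) for x in u),2,col,-1)
a=cv2.resize(c["image"][180:400,160:480],None,fx=1.25,fy=1.25)
for sg in(-1,1):
  for z,col in((76,(0,0,255)),(100,(0,255,0))):
    for dy in(-11,11):
      p=[507.3+sg*42.5,45.7+sg*42.5*.08+dy,z]
      mk(b,d,p,np.array([180,180]),S,col); mk(a,c,p,np.array([160,180]),1.25,col)
H=max(a.shape[0],b.shape[0]); pad=lambda x:cv2.copyMakeBorder(x,0,H-x.shape[0],0,0,0)
cv2.imwrite("pics/g4.png",np.hstack([pad(a),pad(b)]))
```

```text
t 5.42 tcp [507.4  45.6  79.8] jaw 4.8 xax [ 0. -0. -1.] F [-0.5  0.1  0.7] w 85.6 j6 -0.22
```

View pics/g4.png

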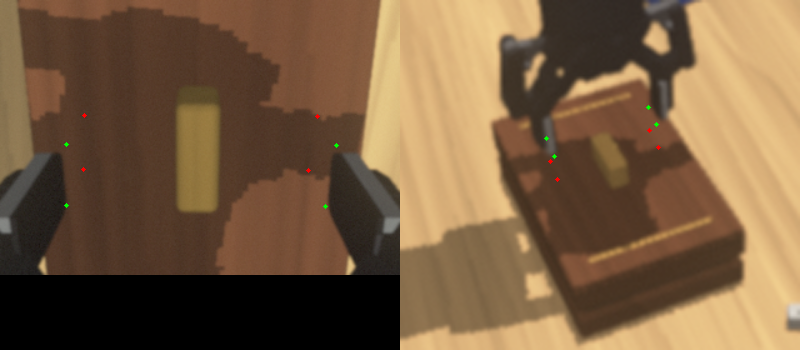

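The fingertips stand about 24 mm higher than the described overhang: the open tips match the z=100 marks, not z=76. I'll go 20 mm lower and grip again.

>>> send_rows --steps '[[0,[0,0,-5],[0,0,0]],[0,[0,0,-5],[0,0,0]],[0,[0,0,-5],[0,0,0]],[0,[0,0,-5],[0,0,0]],[0,[0,0,0],[0,0,0]],[0,[0,0,0],[0,0,0]],[1,[0,0,0],[0,0,0]],[1,[0,0,0],[0,0,0]],[1,[0,0,0],[0,0,0]],[1,[0,0,0],[0,0,0]],[1,[0,0,0],[0,0,0]],[1,[0,0,0],[0,0,0]],[1,[0,0,0],[0,0,0]],[1,[0,0,0],[0,0,0]]]' --newtons 60

```text
t: 6.63
tcp_pos: [507.6, 45.6, 60.0]
tcp_rot: [0.707, -0.03, 0.706, 0.03]
ft_force: [0.6, 0.1, 0.7]
width: 14.3
```

>>> send_rows --steps '[[1,[0,0,4],[0,0,0]],[1,[0,0,8],[0,0,0]],[1,[0,0,12],[0,0,0]],[1,[0,0,12],[0,0,0]],[1,[0,0,12],[0,0,0]],[1,[0,0,12],[0,0,0]],[1,[0,10,0],[0,0,0]],[1,[-2,20,0],[0,0,0]],[1,[-3,25,0],[0,0,0]],[1,[-4,25,0],[0,0,0]],[1,[-4,25,0],[0,0,0]],[1,[-4,25,0],[0,0,0]],[1,[-4,25,0],[0,0,0]],[1,[-4,25,0],[0,0,0]],[1,[-3,25,0],[0,0,0]],[1,[-2,25,0],[0,0,0]],[1,[0,20,0],[0,0,0]],[1,[0,10,0],[0,0,0]],[1,[0,0,0],[0,0,0]],[1,[0,0,0],[0,0,0]]]'

```text
t: 8.3
tcp_pos: [477.0, 305.7, 119.5]
tcp_rot: [0.706, -0.03, 0.707, 0.03]
ft_force: [0.7, -0.9, -3.4]
width: 14.1
```

Run:
```python
from h import *
c=cam("top"); st(); d=cam("side")
cv2.imwrite("pics/l1.png",np.hstack([cv2.resize(c["image"][170:330,200:360],(480,480),interpolation=cv2.INTER_CUBIC),cv2.resize(d["image"][150:310,190:297],(320,480))]))
for k in HUE:
  for r in rects(c,k,24,smin=110,vmin=25): print(k,r) if 400<r[0][0]<600 and -80<r[0][1]<160 else 0
```

```text
t 8.35 tcp [477.1 305.1 119.5] jaw 4.8 xax [-0.001 -0.001 -1.   ] F [ 0.2 -0.2 -3.6] w 14.6 j6 0.29
red (array([513.20916748, -30.28232574]), 96.5595932006836, 25.793323516845703, np.float32(4.67713))
green (array([509.2923584 ,  17.89134407]), 94.97639465332031, 25.5621337890625, np.float32(4.556519))
blue (array([505.9680481 ,  66.28749847]), 95.89131164550781, 25.719409942626953, np.float32(4.9203715))
yellow (array([502.32247925, 114.51076508]), 95.62068939208984, 25.77392578125, np.float32(4.72602))
```

View pics/l1.png

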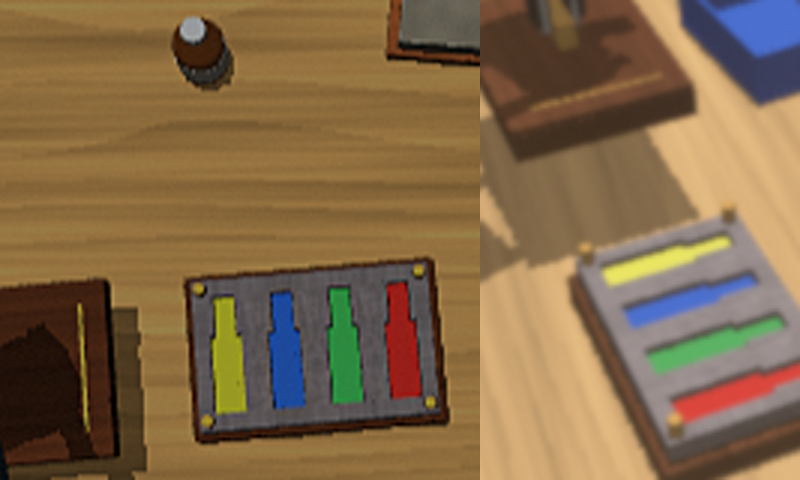

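The lid is held (the force reads 3.6 N of weight). The pockets run yellow, blue, green, red from left to right, noses away from the robot. Now I lower the lid.

>>> send_rows --steps '[[1,[0,0,-12],[0,0,0]],[1,[0,0,-15],[0,0,0]],[1,[0,0,-15],[0,0,0]],[1,[0,0,-15],[0,0,0]],[1,[0,0,-12],[0,0,0]],[1,[0,0,-10],[0,0,0]],[1,[0,0,-6],[0,0,0]],[1,[0,0,-3],[0,0,0]],[1,[0,0,-2],[0,0,0]],[1,[0,0,-1],[0,0,0]],[1,[0,0,0],[0,0,0]],[1,[0,0,0],[0,0,0]]]'

```text
t: 9.4
tcp_pos: [477.9, 305.9, 29.4]
tcp_rot: [0.707, -0.03, 0.706, 0.03]
ft_force: [1.3, -0.4, -3.5]
width: 14.0
```

>>> send_rows --steps '[[1,[0,0,-0.8],[0,0,0]],[1,[0,0,-0.6],[0,0,0]],[1,[0,0,0],[0,0,0]],[1,[0,0,0],[0,0,0]]]'

```text
t: 9.73
tcp_pos: [477.8, 305.9, 28.2]
tcp_rot: [0.707, -0.03, 0.706, 0.03]
ft_force: [-1.2, -0.7, 3.6]
width: 14.8
```

>>> send_rows --steps '[[0,[0,0,0],[0,0,0]],[0,[0,0,0],[0,0,0]],[0,[0,0,0],[0,0,0]],[0,[0,0,0],[0,0,0]],[0,[0,0,0],[0,0,0]],[0,[0,0,0],[0,0,0]],[0,[0,0,10],[0,0,0]],[0,[0,0,20],[0,0,0]],[0,[0,0,25],[0,0,0]],[0,[0,0,25],[0,0,0]]]'

```text
t: 10.57
tcp_pos: [477.0, 305.5, 108.5]
tcp_rot: [0.706, -0.03, 0.707, 0.03]
ft_force: [0.5, 0.4, 0.4]
width: 85.5
```

>>> send_rows --steps '[[0,[-2,-20,0],[0,0,-1.6]],[0,[-2,-36,0],[0,0,-1.6]],[0,[-2,-36,0],[0,0,-1.6]],[0,[-2,-36,0],[0,0,-1.6]],[0,[-2,-36,0],[0,0,-1.6]],[0,[-2,-36,0],[0,0,-1.6]],[0,[-2,-36,0],[0,0,-1.6]],[0,[-2,-36,0],[0,0,-1.6]],[0,[-2,-36,0],[0,0,-1.6]],[0,[-2,-36,0],[0,0,-1.6]],[0,[-2,-36,0],[0,0,-1.6]],[0,[-2,-36,0],[0,0,-1.6]],[0,[-2,-36,0],[0,0,-1.6]],[0,[-2,-36,0],[0,0,-1.6]],[0,[-1,-30,0],[0,0,0]],[0,[0,-10,0],[0,0,0]],[0,[0,0,0],[0,0,0]],[0,[0,0,0],[0,0,0]],[0,[0,0,0],[0,0,0]]]'

```text
t: 12.15
tcp_pos: [448.2, -220.9, 107.3]
tcp_rot: [0.699, 0.108, 0.699, -0.107]
ft_force: [-0.0, 1.4, -0.3]
width: 85.3
```

Run:
```python
from h import *
c=cam("wrist"); st(); t=cam("top")
for n,k in(("w",c),("t",t)):
  for r in knives(k,"red"): print(n,r) if 50<r[2]<70 and r[3]>15 else 0
m=env.outline_of("top","lid"); 
print(m[0]["score"],m[0]["rect"],np.round(ray(t,*(np.array(m[0]["rect"]).reshape(2,2).mean(0)),26)))
for k in HUE:
  for r in rects(t,k,30,smin=110,vmin=25): print(k,r) if 400<r[0][0]<600 and -80<r[0][1]<160 else 0
```

```text
t 12.2 tcp [ 448.3 -220.7  107.2] jaw -17.5 xax [-0.     0.001 -1.   ] F [-0.1  0.1  0.8] w 85.4 j6 -0.38
w (array([ 454.7, -206.8]), np.float32(-108.0), 59.1, 20.5, array([ 449.7, -222. ]))
0.77 [158.5, 269.7, 246.6, 330.4] [473. 294.  26.]
red (array([512.55389404, -30.1938839 ]), 96.14382934570312, 25.682260513305664, np.float32(4.6771264))
green (array([508.65393066,  17.77235794]), 94.56742858886719, 25.452068328857422, np.float32(4.556515))
blue (array([505.34393311,  65.96012878]), 95.47840881347656, 25.608657836914062, np.float32(4.920386))
yellow (array([501.71408081, 113.97573853]), 95.20896911621094, 25.66295051574707, np.float32(4.7260237))
```

>>> send_rows --steps '[[1,[1.2,-1.5,0],[0,0,0]],[1,[0,0,-8],[0,0,0]],[1,[0,0,-10],[0,0,0]],[1,[0,0,-10],[0,0,0]],[1,[0,0,-10],[0,0,0]],[1,[0,0,-10],[0,0,0]],[1,[0,0,-10],[0,0,0]],[1,[0,0,-10],[0,0,0]],[1,[0,0,-7],[0,0,0]],[1,[0,0,-3],[0,0,0]],[1,[0,0,0],[0,0,0]],[1,[0,0,0],[0,0,0]]]'

```text
t: 13.3
tcp_pos: [449.7, -224.0, 29.5]
tcp_rot: [0.699, 0.108, 0.699, -0.108]
ft_force: [0.2, 0.1, -0.1]
width: 0.0
```

Run:
```python
from h import *
c=cam("wrist"); st(); d=cam("side")
cv2.imwrite("pics/r1.png",np.hstack([cv2.resize(c["image"][180:400,200:440],(480,440)),cv2.resize(d["image"][290:430,230:330],(314,440),interpolation=cv2.INTER_CUBIC)]))
```

```text
t 13.35 tcp [ 449.9 -224.2   29.8] jaw -17.6 xax [ 0.001 -0.001 -1.   ] F [0.4 0.  0.7] w -0.4 j6 -0.38
```

View pics/r1.png

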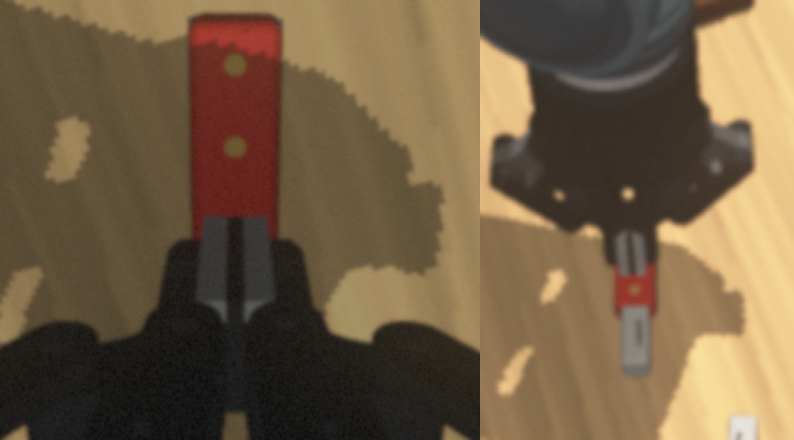

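>>> send_rows --steps '[[1,[0,0,-5],[0,0,0]],[1,[0,0,-4],[0,0,0]],[1,[0,0,-3],[0,0,0]],[1,[0,0,-1],[0,0,0]],[1,[0,0,0],[0,0,0]]]'

```text
t: 13.82
tcp_pos: [449.2, -223.6, 15.9]
tcp_rot: [0.699, 0.108, 0.699, -0.108]
ft_force: [-0.8, 0.7, 0.4]
width: 0.3
```

>>> send_rows --steps '[[1,[0,0,-1],[0,0,0]],[1,[0,0,-1],[0,0,0]],[1,[0,0,0],[0,0,0]]]'

```text
t: 14.07
tcp_pos: [449.5, -223.8, 14.3]
tcp_rot: [0.699, 0.108, 0.699, -0.108]
ft_force: [-0.1, 1.4, -0.2]
width: -0.3
```

>>> send_rows --steps '[[1,[0,0,-1],[0,0,0]],[1,[0,0,-1],[0,0,0]],[1,[0,0,0],[0,0,0]]]'

```text
t: 14.32
tcp_pos: [449.4, -223.8, 12.2]
tcp_rot: [0.699, 0.108, 0.699, -0.108]
ft_force: [-0.4, 0.2, -0.6]
width: -0.1
```

>>> send_rows --steps '[[1,[0,0,-1],[0,0,0]],[1,[0,0,-1],[0,0,0]],[1,[0,0,0],[0,0,0]]]'

```text
t: 14.57
tcp_pos: [449.4, -223.8, 10.2]
tcp_rot: [0.699, 0.108, 0.699, -0.108]
ft_force: [-0.2, 0.9, -0.3]
width: -0.5
```

>>> send_rows --steps '[[1,[0,0,-1],[0,0,0]],[1,[0,0,-0.5],[0,0,0]],[1,[0,0,0],[0,0,0]]]'

```text
t: 14.82
tcp_pos: [449.5, -223.8, 8.8]
tcp_rot: [0.699, 0.108, 0.699, -0.108]
ft_force: [-0.2, 0.1, -0.2]
width: -0.0
```

>>> send_rows --steps '[[1,[0,0,-1],[0,0,0]],[1,[0,0,-0.5],[0,0,0]],[1,[0,0,0],[0,0,0]]]'

```text
t: 15.07
tcp_pos: [449.7, -223.9, 8.5]
tcp_rot: [0.698, 0.108, 0.699, -0.108]
ft_force: [-4.2, 3.3, 11.2]
width: 0.1
```

Shut fingertips touch at TCP 8.6, so the tip is at TCP + 7.4 mm. I'll open, lower to TCP ≈ -0.5 and grip the red knife.

>>> send_rows --steps '[[1,[0,0,10],[0,0,0]],[0,[0,1.9,20],[0,0,0]],[0,[0,0,0],[0,0,0]],[0,[0,0,0],[0,0,0]],[0,[0,0,0],[0,0,0]],[0,[0,0,0],[0,0,0]],[0,[0,0,-10],[0,0,0]],[0,[0,0,-10],[0,0,0]],[0,[0,0,-9],[0,0,0]],[0,[0,0,-6],[0,0,0]],[0,[0,0,-2.8],[0,0,0]],[0,[0,0,0],[0,0,0]],[1,[0,0,0],[0,0,0]],[1,[0,0,0],[0,0,0]],[1,[0,0,0],[0,0,0]],[1,[0,0,0],[0,0,0]],[1,[0,0,0],[0,0,0]],[1,[0,0,0],[0,0,0]],[1,[0,0,0],[0,0,0]],[1,[0,0,0],[0,0,0]]]' --newtons 40

```text
t: 16.73
tcp_pos: [450.0, -222.3, 0.1]
tcp_rot: [0.699, 0.108, 0.699, -0.108]
ft_force: [1.0, 0.5, 4.3]
width: 20.8
```

>>> send_rows --steps '[[1,[0,0,10],[0,0,0]],[1,[0,0,25],[0,0,0]],[1,[0,0,25],[0,0,0]],[1,[3,10,20],[0,0,6.6]],[1,[4,12,15],[0,0,6.6]],[1,[4,12,5],[0,0,6.6]],[1,[4,12,0],[0,0,6.6]],[1,[4,12,0],[0,0,6.6]],[1,[4,12,0],[0,0,6.6]],[1,[4,12,0],[0,0,6.6]],[1,[4,12,0],[0,0,6.6]],[1,[4,12,0],[0,0,6.6]],[1,[4,12,0],[0,0,6.6]],[1,[4,12,0],[0,0,6.6]],[1,[4,12,0],[0,0,6.6]],[1,[4,12,0],[0,0,6.6]],[1,[4,12,0],[0,0,6.6]],[1,[4,12,0],[0,0,6.6]],[1,[4,12,0],[0,0,6.6]],[1,[0,2,0],[0,0,6.7]]]'

```text
t: 18.4
tcp_pos: [512.5, -28.4, 99.8]
tcp_rot: [0.477, -0.522, 0.477, 0.522]
ft_force: [-0.5, 0.2, -1.3]
width: 20.7
```

>>> send_rows --steps '[[1,[0,0,0],[0,0,0]],[1,[0,0,0],[0,0,0]],[1,[0,0,0],[0,0,0]],[1,[0,0,0],[0,0,0]]]'

```text
t: 18.73
tcp_pos: [512.4, -30.3, 99.6]
tcp_rot: [0.479, -0.52, 0.48, 0.52]
ft_force: [-0.0, 0.5, -1.3]
width: 20.6
```

Run:
```python
from h import *
c=cam("wrist"); st(); cv2.imwrite("pics/r2.png",c["image"])
s=env.observe()["tcp_pos"]
print("held",[r for r in knives(c,"red",s[2]+16)])
for k in HUE:
  for r in rects(c,k,30,smin=110,vmin=25): print(k,r)
```

```text
t 18.78 tcp [512.4 -30.3  99.6] jaw 94.6 xax [-0. -0. -1.] F [ 0.3 -0.9 -1.3] w 20.8 j6 -1.93
held [(array([489.5, -32.7]), np.float32(4.6), 68.3, 21.5, array([505.5, -31.4]))]
red (array([522.21295166, -29.78548813]), 112.5859375, 35.24330520629883, np.float32(4.0675645))
green (array([ 644.16717529, -131.93215942]), 30.825416564941406, 7.752510070800781, np.float32(-40.24186))
green (array([ 582.04284668, -232.23110962]), 51.890403747558594, 24.39478874206543, np.float32(35.265705))
green (array([510.29547119,  19.75970078]), 95.70476531982422, 25.272756576538086, np.float32(3.6071))
blue (array([506.62799072,  69.26744843]), 96.42317199707031, 24.04070281982422, np.float32(4.462165))
yellow (array([502.95309448, 118.70687866]), 95.84866333007812, 22.613561630249023, np.float32(4.382581))
```

View pics/r2.png

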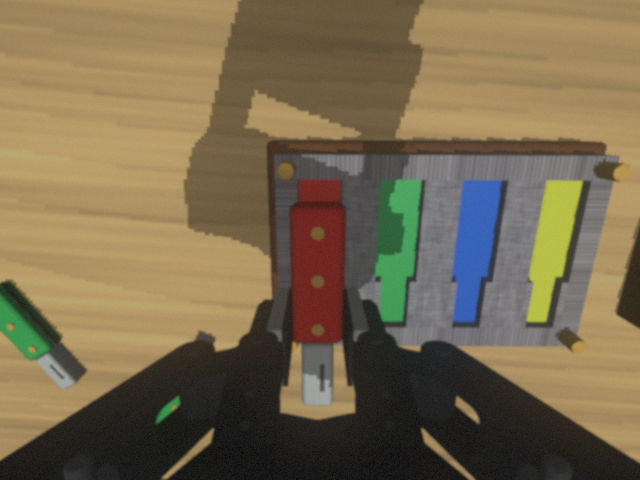

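```bash
cat > edge.py <<'E'
from h import *
import glob
E
python3 - <<'E'
from h import *
c=cam("wrist"); I=c["image"]; h=cv2.cvtColor(I,cv2.COLOR_BGR2HSV)
red=((h[...,0]<7)|(h[...,0]>173))&(h[...,1]>130)
for v in (184,190,196,220,250,300): u=np.where(red[v,260:380])[0]+260; print(v,u.min(),u.max())
for u in (305,318,330): print(u,h[174:214:2,u,2], h[336:350:2,u,1])
K=115.5
print("knife rear",ray(c,318.5,206.5,K),"boundary",ray(c,318.5,343,K))
for v in(220,250,300):
  u=np.where(red[v,260:380])[0]+260; print("side mid",ray(c,(u.min()+u.max()+1)/2,v,K))
for v in(184,190,196):
  u=np.where(red[v,260:380])[0]+260; a,b=ray(c,u.min(),v,40),ray(c,u.max()+1,v,30); print("pocket",a,b,ray(c,u.min(),v,30))
print("pocket rear z40",ray(c,320,180,40))
E
```

```text
184 299 340
190 299 340
196 299 339
220 291 344
250 291 344
300 292 343
305 [ 80  77  87 112 116 112 117 115 112 118 115 117 115 108  78  72  79  93
 104 108] [187 180 172 138  24  11   5]
318 [ 77  78  84 111 119 118 115 116 113 115 114 115 113 107  78  74  81  95
 102 109] [175 187 184 130  23   8   8]
330 [ 79  80  87 109 118 115 116 113 112 114 116 114 114 106  77  72  80  91
 104 106] [187 172 180 135  20  14   5]
knife rear [465.40205265 -34.04737078 115.5       ] boundary [524.12058634 -29.24531582 115.5       ]
side mid [470.63624252 -33.81074295 115.5       ]
side mid [482.66021512 -32.83226282 115.5       ]
side mid [504.11418409 -31.0863937  115.5       ]
pocket [468.4995841  -44.86239834  40.        ] [467.90090269 -19.84285248  30.        ] [469.95171821 -45.24929357  30.        ]
pocket [471.97824203 -44.63258044  40.        ] [471.53564492 -19.47950938  30.        ] [473.59634533 -45.00851091  30.        ]
pocket [475.49062446 -44.40053454  40.        ] [475.25492695 -19.72342488  30.        ] [477.27630596 -44.76539394  30.        ]
pocket rear z40 [465.22338378 -32.92834307  40.        ]
```

>>> send_rows --steps '[[1,[1.6,1.5,-10],[0,0,0]],[1,[0,0,-15],[0,0,0]],[1,[0,0,-15],[0,0,0]],[1,[0,0,-12],[0,0,0]],[1,[0,0,-3],[0,0,0]],[1,[0,0,0],[0,0,0]],[1,[0,0,-2],[0,0,0]],[1,[0,0,-2],[0,0,0]],[1,[0,0,-1],[0,0,0]],[1,[0,0,0],[0,0,0]],[1,[0,0,0],[0,0,0]]]'

```text
t: 19.75
tcp_pos: [514.4, -28.5, 39.9]
tcp_rot: [-0.479, 0.52, -0.479, -0.52]
ft_force: [-0.2, -0.3, -0.6]
width: 21.0
```

>>> send_rows --steps '[[1,[0,0,-1],[0,0,0]],[1,[0,0,-1],[0,0,0]],[1,[0,0,0],[0,0,0]]]'

```text
t: 20.0
tcp_pos: [514.0, -28.4, 37.5]
tcp_rot: [0.479, -0.52, 0.479, 0.52]
ft_force: [0.2, 0.0, -1.2]
width: 20.9
```

>>> send_rows --steps '[[1,[0,0,-1.5],[0,0,0]],[1,[0,0,-1.5],[0,0,0]],[1,[0,0,0],[0,0,0]]]'

```text
t: 20.25
tcp_pos: [513.9, -28.4, 34.2]
tcp_rot: [0.479, -0.52, 0.479, 0.52]
ft_force: [0.9, -0.8, -1.5]
width: 20.8
```

>>> send_rows --steps '[[1,[0,0,-0.8],[0,0,0]],[1,[0,0,0],[0,0,0]],[1,[0,0,0],[0,0,0]]]'

```text
t: 20.5
tcp_pos: [514.1, -28.5, 34.0]
tcp_rot: [0.479, -0.52, 0.479, 0.52]
ft_force: [-2.6, -0.2, 3.1]
width: 20.5
```

>>> send_rows --steps '[[0.55,[0,0,0],[0,0,0]],[0.55,[0,0,0],[0,0,0]],[0.55,[0,0,0],[0,0,0]],[0.55,[0,0,6],[0,0,0]],[0.55,[0,0,8],[0,0,0]],[0.55,[0,0,6],[0,0,0]],[1,[0,0,0],[0,0,0]],[1,[0,0,0],[0,0,0]],[1,[0,0,0],[0,0,0]],[1,[0,0,0],[0,0,0]],[1,[0,0,-5],[0,0,0]],[1,[0,0,-4],[0,0,0]],[1,[0,0,-2],[0,0,0]],[1,[0,0,-1],[0,0,0]],[1,[0,0,-1],[0,0,0]],[1,[0,0,0],[0,0,0]]]'

```text
t: 21.83
tcp_pos: [513.6, -28.3, 40.6]
tcp_rot: [0.479, -0.52, 0.479, 0.521]
ft_force: [-2.4, -0.8, 3.1]
width: -0.3
```

>>> send_rows --steps '[[1,[0,0,-1],[0,0,0]],[1,[0,0,-1],[0,0,0]],[1,[0,0,-1],[0,0,0]],[1,[0,0,0],[0,0,0]]]'

```text
t: 22.17
tcp_pos: [513.7, -28.4, 37.7]
tcp_rot: [0.479, -0.52, 0.479, 0.521]
ft_force: [-2.3, 0.2, 4.5]
width: 0.1
```

>>> send_rows --steps '[[1,[0,0,-1],[0,0,0]],[1,[0,0,-1],[0,0,0]],[1,[0,0,0],[0,0,0]]]'

```text
t: 22.42
tcp_pos: [513.9, -28.4, 36.4]
tcp_rot: [0.479, -0.52, 0.479, 0.521]
ft_force: [-5.7, 0.7, 10.9]
width: 0.0
```

>>> send_rows --steps '[[1,[0,0,-0.8],[0,0,0]],[1,[0,0,0],[0,0,0]],[1,[0,0,0],[0,0,0]]]'

```text
t: 22.67
tcp_pos: [513.9, -28.4, 36.4]
tcp_rot: [0.478, -0.52, 0.479, 0.521]
ft_force: [-8.9, 1.5, 16.8]
width: -0.1
```

>>> send_rows --steps '[[1,[0,0,15],[0,0,0]],[0,[0,0,25],[0,0,-5]],[0,[5,-12,25],[0,0,-7]],[0,[5,-12,10],[0,0,-7]],[0,[5,-12,0],[0,0,-7]],[0,[5,-12,0],[0,0,-7]],[0,[5,-12,0],[0,0,-7]],[0,[5,-12,0],[0,0,-7]],[0,[5,-12,0],[0,0,-7]],[0,[5,-12,0],[0,0,-7]],[0,[5,-12,0],[0,0,-7]],[0,[5,-12,0],[0,0,-7]],[0,[5,-12,0],[0,0,-7]],[0,[5,-12,0],[0,0,-7]],[0,[5,-12,0],[0,0,-7]],[0,[5,-12,0],[0,0,-7]],[0,[5,-12,0],[0,0,-7]],[0,[5,-12,0],[0,0,-7]],[0,[5,-7,0],[0,0,-7]],[0,[5,0,0],[0,0,-7]]]'

```text
t: 24.33
tcp_pos: [604.4, -229.0, 109.5]
tcp_rot: [0.671, 0.223, 0.671, -0.223]
ft_force: [0.3, 0.2, 0.2]
width: 85.4
```

>>> send_rows --steps '[[0,[5,-6,0],[0,0,-7]],[0,[0,-6,0],[0,0,-7]],[0,[0,0,0],[0,0,-4.7]],[0,[0,0,0],[0,0,0]],[0,[0,0,0],[0,0,0]],[0,[0,0,0],[0,0,0]],[0,[0,0,0],[0,0,0]]]'

```text
t: 24.92
tcp_pos: [609.1, -239.3, 109.8]
tcp_rot: [0.627, 0.326, 0.628, -0.326]
ft_force: [1.1, 0.5, -0.3]
width: 85.5
```

```bash
cat >> h.py <<'E'
def look(*cols):
    c=cam("wrist"); st(); t=cam("top")
    for col in cols:
        for n,k in(("wrist",c),("top",t)):
            for r in knives(k,col):
                if 35<r[2]<70 and r[3]>10 and r[0][1]<0: print(col,n,"handle",r[0],"nose",r[1],"size",r[2],r[3],"centre",r[4],"jaw turn",jawto(r[1]+90))
E
python3 -c "
from h import *
look('green','blue','yellow')"
```

```text
t 24.97 tcp [ 609.1 -239.3  109.9] jaw -54.9 xax [-0.  0. -1.] F [-0.1  0.2  0.8] w 85.4 j6 0.41
green wrist handle [ 588.9 -251.6] nose 34.4 size 45.0 19.1 centre [ 602.1 -242.6] jaw turn -0.7
green wrist handle [ 654.7 -132.6] nose 159.5 size 57.4 20.2 centre [ 639.7 -127. ] jaw turn -55.6
green top handle [ 653.  -131.8] nose 159.2 size 58.4 21.1 centre [ 638.1 -126.1] jaw turn -55.9
blue top handle [ 448.7 -367.3] nose 66.0 size 58.7 21.1 centre [ 455.2 -352.7] jaw turn 30.9
yellow wrist handle [ 668.  -439.4] nose 58.3 size 41.5 17.8 centre [ 676.4 -425.8] jaw turn 23.2
yellow wrist handle [ 701.9 -324.7] nose 46.9 size 41.2 14.5 centre [ 712.8 -313. ] jaw turn 11.8
yellow top handle [ 594.3 -391.7] nose 94.8 size 57.4 21.2 centre [ 593.  -375.8] jaw turn 59.7
yellow top handle [ 667.3 -444.4] nose 57.0 size 41.5 15.5 centre [ 676.1 -431. ] jaw turn 21.9
```

Run:
```python
from h import *
c=cam("wrist"); st(); I=c["image"].copy()
for p in([604.5,-239.6,16],[595.9,-246.8,16]): 
    u=tuple(int(x) for x in proj(c,p)); print(u); cv2.circle(I,u,3,(255,0,255),-1)
cv2.imwrite("pics/gr1.png",I)
```

```text
t 25.07 tcp [ 609.2 -239.3  110. ] jaw -54.9 xax [ 0.  0. -1.] F [-0.5  0.2  0.6] w 85.6 j6 0.41
(313, 243)
(315, 258)
```

View pics/gr1.png

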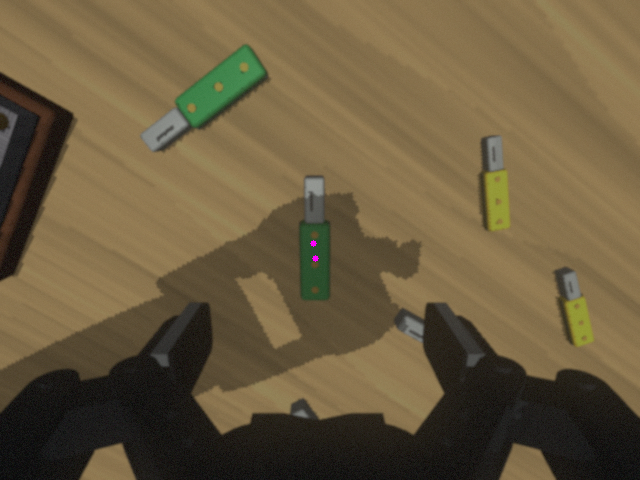

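The green knife is at (315,260) px, fully visible in shadow, and its nose points up in the picture. My hue mask had clipped its dark part, so I'll lower the brightness threshold.

```bash
sed -i 's/in rects(c,col,z):/in rects(c,col,z,smin=100,vmin=20):/' h.py
python3 - <<'E'
from h import *
look('green')
c=cam("wrist"); a,b=ray(c,315,222,16),ray(c,315,299.5,16); print(a,b,(a+b)/2+16*(a-b)/np.linalg.norm(a-b))
E
```

```text
t 25.12 tcp [ 609.2 -239.4  110. ] jaw -54.9 xax [ 0. -0. -1.] F [ 0.4  0.4 -0.7] w 85.5 j6 0.41
green wrist handle [ 593.2 -247.8] nose 35.5 size 58.3 20.0 centre [ 606.3 -238.5] jaw turn 0.4
green wrist handle [ 654.8 -132.6] nose 159.2 size 58.5 21.4 centre [ 639.8 -126.9] jaw turn -55.9
green top handle [ 652.6 -131.7] nose 159.2 size 59.3 21.3 centre [ 637.6 -126. ] jaw turn -55.9
[ 618.00881606 -231.26981484   16.        ] [ 569.3625584  -265.26654952   16.        ] [ 606.8004419  -239.10285567   16.        ]
```

>>> send_rows --steps '[[0,[-2.5,0.5,-15],[0,0,0]],[0,[0,0,-20],[0,0,0]],[0,[0,0,-20],[0,0,0]],[0,[0,0,-20],[0,0,0]],[0,[0,0,-15],[0,0,0]],[0,[0,0,-12],[0,0,0]],[0,[0,0,-6],[0,0,0]],[0,[0,0,-2.4],[0,0,0]],[0,[0,0,0],[0,0,0]],[1,[0,0,0],[0,0,0]],[1,[0,0,0],[0,0,0]],[1,[0,0,0],[0,0,0]],[1,[0,0,0],[0,0,0]],[1,[0,0,0],[0,0,0]],[1,[0,0,0],[0,0,0]],[1,[0,0,0],[0,0,0]],[1,[0,0,0],[0,0,0]]]'

```text
t: 26.63
tcp_pos: [607.1, -239.3, 0.2]
tcp_rot: [0.628, 0.326, 0.627, -0.326]
ft_force: [-0.4, 0.5, 3.9]
width: 20.8
```

>>> send_rows --steps '[[1,[0,0,10],[0,0,0]],[1,[0,0,25],[0,0,0]],[1,[0,0,25],[0,0,0]],[1,[-4,10.7,25],[0,0,-2.5]],[1,[-8,21.5,15],[0,0,-2.5]],[1,[-8,21.5,0],[0,0,-2.5]],[1,[-8,21.5,0],[0,0,-2.5]],[1,[-8,21.5,0],[0,0,-2.5]],[1,[-8,21.5,0],[0,0,-2.5]],[1,[-8,21.5,0],[0,0,-2.5]],[1,[-8,21.5,0],[0,0,-2.5]],[1,[-8,21.5,0],[0,0,-2.5]],[1,[-8,21.5,0],[0,0,-2.5]],[1,[-8,21.5,0],[0,0,-2.5]],[1,[-8,21.5,0],[0,0,-2.5]],[1,[-4.6,11.1,0],[0,0,-0.5]],[1,[0,0,0],[0,0,0]],[1,[0,0,0],[0,0,0]],[1,[0,0,0],[0,0,0]],[1,[0,0,0],[0,0,0]]]'

```text
t: 28.3
tcp_pos: [510.5, 18.5, 99.8]
tcp_rot: [0.519, 0.48, 0.519, -0.48]
ft_force: [0.7, -0.4, -1.4]
width: 20.3
```

Run:
```python
from h import *
c=cam("wrist"); st(); cv2.imwrite("pics/gr2.png",c["image"])
h=cv2.cvtColor(c["image"],cv2.COLOR_BGR2HSV)
for u in (308,318,328): print(u,[tuple(int(a) for a in h[v,u]) for v in range(180,250,4)])
for k in("blue","yellow"):
  for r in rects(c,k,30,smin=110,vmin=25): print(k,r)
```

```text
t 28.35 tcp [510.4  18.5  99.7] jaw -85.5 xax [ 0. -0. -1.] F [ 0.3 -0.2 -1.3] w 20.7 j6 1.31
308 [(66, 121, 152), (67, 131, 162), (66, 133, 161), (67, 131, 160), (66, 131, 161), (67, 136, 156), (60, 18, 70), (83, 12, 85), (69, 11, 156), (65, 9, 174), (60, 7, 172), (78, 7, 171), (66, 7, 171), (66, 8, 168), (70, 9, 166), (70, 9, 162), (68, 7, 150), (72, 9, 148)]
318 [(67, 123, 147), (67, 128, 163), (66, 122, 128), (64, 110, 100), (65, 116, 99), (66, 111, 99), (60, 10, 74), (45, 6, 87), (60, 7, 152), (55, 9, 173), (70, 9, 174), (66, 7, 172), (69, 10, 172), (70, 9, 169), (65, 9, 171), (73, 11, 170), (66, 8, 169), (72, 8, 166)]
328 [(66, 119, 150), (66, 127, 162), (67, 133, 148), (66, 112, 98), (66, 118, 93), (67, 113, 97), (60, 19, 68), (60, 6, 87), (68, 7, 150), (69, 10, 172), (60, 9, 172), (77, 13, 173), (60, 7, 172), (60, 6, 170), (65, 9, 165), (73, 11, 169), (70, 14, 167), (60, 9, 166)]
blue (array([503.35189819,  67.35447693]), 96.44841766357422, 25.540430068969727, np.float32(4.331474))
yellow (array([499.47363281, 116.94992828]), 96.42961883544922, 24.219335556030273, np.float32(4.3726215))
```

View pics/gr2.png

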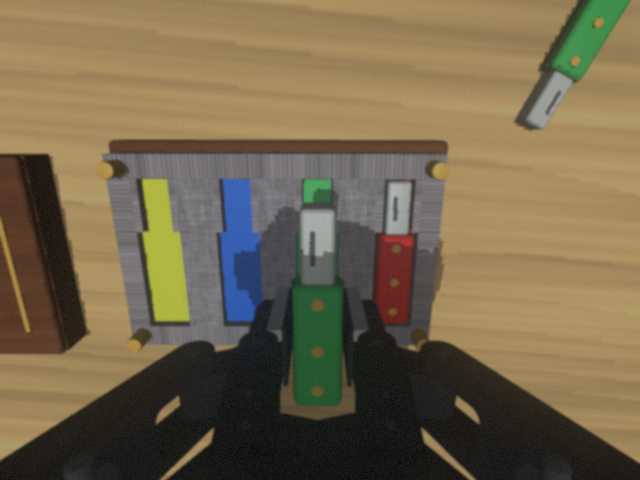

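```bash
cat >> h.py <<'E'
def hover(c,col,u0,zk=115.5):
    "held knife against its pocket, camera ahead of the nose: prints tip/pocket ends and mid lines"
    h=cv2.cvtColor(c["image"],cv2.COLOR_BGR2HSV).astype(int); S=h[...,1]; V=h[...,2]
    p=S[160:340,u0-6:u0+7].mean(1); q=V[160:340,u0-6:u0+7].mean(1)
    vs=np.arange(160,340)
    on=p>70
    a=vs[on][0]; # pocket front edge
    k=np.argmax(~on[a-160:])+a; # liner ends / nose face begins
    top=vs[(vs>=k)&(q>120)][0]; bd=vs[(vs>top+10)&on][0]
    P=ray(c,u0,a,40); T=ray(c,u0,top,zk); B=ray(c,u0,bd,zk)
    print("px",a,k,top,bd,"pocket front",P.round(1),"nose",T.round(1),"boundary",B.round(1),"len(32)",np.linalg.norm(T-B).round(1))
    m=[]
    for v in range(a+4,k-3,3):
        r=np.where(S[v,u0-40:u0+41]>70)[0]+u0-40; m.append((ray(c,r.min(),v,30)[1]+ray(c,r.max()+1,v,30)[1])/2-0.08*(ray(c,u0,v,30)[0]-P[0]))
    e=[]
    for v in range(bd+8,bd+50,6):
        r=np.where(S[v,u0-40:u0+41]>70)[0]+u0-40; A=ray(c,r.min(),v,zk);Bq=ray(c,r.max()+1,v,zk); e.append(((A+Bq)/2)[1]-0.08*((A+Bq)/2-P)[0])
    print("pocket mid y",np.round(np.median(m),1),"knife mid y",np.round(np.median(e),1),"  (both at front x)")
    d=1/np.cos(np.radians(4.6)); cx=(T[0]-46/d+ B[0]-14/d)/2
    print("=> move x",round(P[0]-48/d-cx,1),"y",round(np.median(m)-np.median(e),1))
E
python3 - <<'E'
from h import *
hover(cam("wrist"),"green",318)
E
```

```text
px 179 203 210 286 pocket front [556.6  21.2  40. ] nose [554.7  21.2 115.5] boundary [523.4  18.8 115.5] len(32) 31.3
pocket mid y 21.7 knife mid y 21.9   (both at front x)
=> move x -0.4 y -0.2
```

>>> send_rows --steps '[[1,[-0.3,0,-10],[0,0,0]],[1,[0,0,-15],[0,0,0]],[1,[0,0,-15],[0,0,0]],[1,[0,0,-12],[0,0,0]],[1,[0,0,-4],[0,0,0]],[1,[0,0,-3],[0,0,0]],[1,[0,0,-2],[0,0,0]],[1,[0,0,-1],[0,0,0]],[1,[0,0,0],[0,0,0]]]'

```text
t: 29.15
tcp_pos: [510.2, 19.3, 38.0]
tcp_rot: [0.52, 0.48, 0.519, -0.48]
ft_force: [-0.5, -0.1, -1.2]
width: 20.9
```

>>> send_rows --steps '[[1,[0,0,-1.5],[0,0,0]],[1,[0,0,-1.5],[0,0,0]],[1,[0,0,-0.7],[0,0,0]],[1,[0,0,0],[0,0,0]],[1,[0,0,0],[0,0,0]]]'

```text
t: 29.57
tcp_pos: [510.0, 19.3, 34.1]
tcp_rot: [0.52, 0.48, 0.519, -0.48]
ft_force: [-0.4, -0.4, 0.8]
width: 20.5
```

>>> send_rows --steps '[[0.6,[0,0,0],[0,0,0]],[0.6,[0,0,0],[0,0,0]],[0.6,[0,0,0],[0,0,0]],[0.6,[0,0,6],[0,0,0]],[0.6,[0,0,8],[0,0,0]],[0.6,[0,0,6],[0,0,0]],[1,[0,0,0],[0,0,0]],[1,[0,0,0],[0,0,0]],[1,[0,0,0],[0,0,0]],[1,[0,0,0],[0,0,0]],[1,[0,0,-5],[0,0,0]],[1,[0,0,-4],[0,0,0]],[1,[0,0,-2],[0,0,0]],[1,[0,0,-1],[0,0,0]],[1,[0,0,-1],[0,0,0]],[1,[0,0,-1],[0,0,0]],[1,[0,0,-1],[0,0,0]],[1,[0,0,-1],[0,0,0]],[1,[0,0,-1],[0,0,0]],[1,[0,0,0],[0,0,0]]]'

```text
t: 31.23
tcp_pos: [509.1, 19.5, 36.8]
tcp_rot: [0.519, 0.479, 0.52, -0.48]
ft_force: [-3.6, 0.3, 4.3]
width: 0.1
```

>>> send_rows --steps '[[1,[0,0,-0.9],[0,0,0]],[1,[0,0,-1],[0,0,0]],[1,[0,0,0],[0,0,0]],[1,[0,0,0],[0,0,0]]]'

```text
t: 31.57
tcp_pos: [509.3, 19.4, 36.4]
tcp_rot: [0.519, 0.479, 0.52, -0.48]
ft_force: [-9.7, 0.9, 17.5]
width: -0.1
```

>>> send_rows --steps '[[1,[0,0,15],[0,0,0]],[0,[0,0,30],[0,0,0]],[0,[-2,-11,30],[0,0,1.5]],[0,[-3,-20,0],[0,0,4]],[0,[-4,-28,0],[0,0,4]],[0,[-4,-28,0],[0,0,5]],[0,[-4,-28,0],[0,0,5]],[0,[-4,-28,0],[0,0,5]],[0,[-4,-28,0],[0,0,5]],[0,[-4,-28,0],[0,0,5]],[0,[-4,-28,0],[0,0,5]],[0,[-4,-28,0],[0,0,5]],[0,[-4,-28,0],[0,0,5]],[0,[-4,-28,0],[0,0,5]],[0,[-4,-28,0],[0,0,5]],[0,[-4,-22,0],[0,0,2]],[0,[0,-10,0],[0,0,0]],[0,[0,0,0],[0,0,0]],[0,[0,0,0],[0,0,0]],[0,[0,0,0],[0,0,0]]]'

```text
t: 33.23
tcp_pos: [456.9, -350.2, 109.5]
tcp_rot: [0.691, 0.147, 0.692, -0.146]
ft_force: [0.1, 0.3, 1.0]
width: 85.4
```

```bash
python3 -c "
from h import *
look('blue','yellow')"
```

```text
t 33.28 tcp [ 456.9 -350.1  109.6] jaw -23.9 xax [-0.001  0.001 -1.   ] F [-0.6  0.   0.4] w 85.4 j6 -0.43
blue wrist handle [ 450.9 -366.3] nose 66.1 size 57.3 19.9 centre [ 457.4 -351.7] jaw turn 0.0
yellow wrist handle [ 593.7 -390.5] nose 94.5 size 58.1 22.9 centre [ 592.4 -374.5] jaw turn 28.4
yellow top handle [ 594.4 -391.7] nose 94.3 size 57.3 21.4 centre [ 593.2 -375.8] jaw turn 28.2
yellow top handle [ 667.3 -444.4] nose 57.0 size 41.5 15.5 centre [ 676.1 -431. ] jaw turn -9.1
yellow top handle [ 701.  -326.9] nose 42.5 size 41.6 15.0 centre [ 712.8 -316. ] jaw turn -23.6
```

>>> send_rows --steps '[[0,[0.5,0,-15],[0,0,0]],[0,[0,0,-20],[0,0,0]],[0,[0,0,-20],[0,0,0]],[0,[0,0,-20],[0,0,0]],[0,[0,0,-15],[0,0,0]],[0,[0,0,-12],[0,0,0]],[0,[0,0,-6],[0,0,0]],[0,[0,0,-2.4],[0,0,0]],[0,[0,0,0],[0,0,0]],[1,[0,0,0],[0,0,0]],[1,[0,0,0],[0,0,0]],[1,[0,0,0],[0,0,0]],[1,[0,0,0],[0,0,0]],[1,[0,0,0],[0,0,0]],[1,[0,0,0],[0,0,0]],[1,[0,0,0],[0,0,0]],[1,[0,0,0],[0,0,0]]]'

```text
t: 34.75
tcp_pos: [457.6, -352.1, 0.1]
tcp_rot: [0.692, 0.147, 0.691, -0.147]
ft_force: [-0.6, 0.4, 3.5]
width: 20.8
```

>>> send_rows --steps '[[1,[0,0,10],[0,0,0]],[1,[0,0,25],[0,0,0]],[1,[0,0,25],[0,0,0]],[1,[2,15,25],[0,0,-2]],[1,[3,25,15],[0,0,-4.5]],[1,[3.5,30,0],[0,0,-5]],[1,[3.5,30,0],[0,0,-5]],[1,[3.5,30,0],[0,0,-5]],[1,[3.5,30,0],[0,0,-5]],[1,[3.5,30,0],[0,0,-5]],[1,[3.5,30,0],[0,0,-5]],[1,[3.5,30,0],[0,0,-5]],[1,[3.5,30,0],[0,0,-5]],[1,[3.5,30,0],[0,0,-5]],[1,[3.5,30,0],[0,0,-5]],[1,[3.5,30,0],[0,0,-5]],[1,[3.5,30,0],[0,0,0]],[1,[1.6,18.9,0],[0,0,0]],[1,[0,0,0],[0,0,0]],[1,[0,0,0],[0,0,0]]]'

```text
t: 36.42
tcp_pos: [505.4, 67.9, 99.6]
tcp_rot: [0.52, 0.479, 0.52, -0.479]
ft_force: [-0.4, 0.1, -1.5]
width: 20.6
```

>>> send_rows --steps '[[1,[0,0,0],[0,0,0]],[1,[0,0,0],[0,0,0]],[1,[0,0,0],[0,0,0]]]'

```text
t: 36.67
tcp_pos: [505.8, 66.2, 99.6]
tcp_rot: [0.519, 0.48, 0.519, -0.48]
ft_force: [0.3, -0.2, -0.6]
width: 20.8
```

Run:
```python
from h import *
c=cam("wrist"); st(); hover(c,"blue",318); cv2.imwrite("pics/b2.png",c["image"])
```

```text
t 36.72 tcp [505.9  66.3  99.6] jaw -85.6 xax [-0. -0. -1.] F [ 0.1  0.2 -0.5] w 20.8 j6 1.4
px 177 203 210 285 pocket front [553.1  69.   40. ] nose [550.1  68.9 115.5] boundary [519.3  66.5 115.5] len(32) 30.9
pocket mid y 69.3 knife mid y 68.8   (both at front x)
=> move x 0.5 y 0.5
```

>>> send_rows --steps '[[1,[0.8,0.4,-10],[0,0,0]],[1,[0,0,-15],[0,0,0]],[1,[0,0,-15],[0,0,0]],[1,[0,0,-12],[0,0,0]],[1,[0,0,-4],[0,0,0]],[1,[0,0,-3],[0,0,0]],[1,[0,0,-2],[0,0,0]],[1,[0,0,-1],[0,0,0]],[1,[0,0,0],[0,0,0]]]'

```text
t: 37.47
tcp_pos: [507.1, 67.6, 38.0]
tcp_rot: [0.52, 0.48, 0.519, -0.48]
ft_force: [-0.2, -0.6, -0.3]
width: 20.6
```

>>> send_rows --steps '[[1,[0,0,-1.5],[0,0,0]],[1,[0,0,-1.5],[0,0,0]],[1,[0,0,-0.7],[0,0,0]],[1,[0,0,0],[0,0,0]],[1,[0,0,0],[0,0,0]]]'

```text
t: 37.88
tcp_pos: [506.8, 67.6, 34.1]
tcp_rot: [0.52, 0.48, 0.519, -0.48]
ft_force: [-0.4, -0.2, 1.0]
width: 20.5
```

>>> send_rows --steps '[[0.6,[0,0,0],[0,0,0]],[0.6,[0,0,0],[0,0,0]],[0.6,[0,0,0],[0,0,0]],[0.6,[0,0,6],[0,0,0]],[0.6,[0,0,8],[0,0,0]],[0.6,[0,0,6],[0,0,0]],[1,[0,0,0],[0,0,0]],[1,[0,0,0],[0,0,0]],[1,[0,0,0],[0,0,0]],[1,[0,0,0],[0,0,0]],[1,[0,0,-5],[0,0,0]],[1,[0,0,-4],[0,0,0]],[1,[0,0,-2],[0,0,0]],[1,[0,0,-1],[0,0,0]],[1,[0,0,-1],[0,0,0]],[1,[0,0,-1],[0,0,0]],[1,[0,0,-1],[0,0,0]],[1,[0,0,-1],[0,0,0]],[1,[0,0,-1],[0,0,0]],[1,[0,0,0],[0,0,0]]]'

```text
t: 39.55
tcp_pos: [506.1, 67.7, 36.8]
tcp_rot: [0.519, 0.479, 0.52, -0.48]
ft_force: [-3.2, -1.3, 4.8]
width: 0.1
```

>>> send_rows --steps '[[1,[0,0,-0.9],[0,0,0]],[1,[0,0,-1],[0,0,0]],[1,[0,0,0],[0,0,0]],[1,[0,0,0],[0,0,0]]]'

```text
t: 39.88
tcp_pos: [506.3, 67.7, 36.4]
tcp_rot: [0.519, 0.479, 0.52, -0.48]
ft_force: [-9.6, -0.1, 17.5]
width: -0.1
```

>>> send_rows --steps '[[1,[0,0,15],[0,0,0]],[0,[0,0,30],[0,0,0]],[0,[2,-11,30],[0,0,4]],[0,[4,-20,0],[0,0,6]],[0,[6,-29,0],[0,0,6]],[0,[6,-31,0],[0,0,6]],[0,[6,-31,0],[0,0,6]],[0,[6,-31,0],[0,0,6]],[0,[6,-31,0],[0,0,6]],[0,[6,-31,0],[0,0,6]],[0,[6,-31,0],[0,0,6]],[0,[6,-31,0],[0,0,6]],[0,[6,-31,0],[0,0,6]],[0,[6,-31,0],[0,0,6]],[0,[6,-31,0],[0,0,6]],[0,[6,-31,0],[0,0,6]],[0,[6,-31,0],[0,0,6]],[0,[4,-10.6,0],[0,0,2]],[0,[0,0,0],[0,0,0]],[0,[0,0,0],[0,0,0]]]'

```text
t: 41.55
tcp_pos: [594.3, -374.9, 109.1]
tcp_rot: [0.706, -0.027, 0.707, 0.028]
ft_force: [0.5, -0.3, -0.4]
width: 85.3
```

>>> send_rows --steps '[[0,[0,0,0],[0,0,0]],[0,[0,0,0],[0,0,0]],[0,[0,0,0],[0,0,0]]]'

```text
t: 41.8
tcp_pos: [594.6, -373.6, 109.9]
tcp_rot: [0.706, -0.028, 0.707, 0.028]
ft_force: [-1.0, -0.3, 0.2]
width: 85.3
```

```bash
python3 -c "
from h import *
look('yellow')"
```

```text
t 41.85 tcp [ 594.7 -373.8  110. ] jaw 4.6 xax [-0.  0. -1.] F [ 0.2  1.2 -0.1] w 85.4 j6 -0.8
yellow wrist handle [ 668.8 -442.4] nose 57.1 size 42.3 18.2 centre [ 677.5 -429. ] jaw turn -37.5
yellow wrist handle [ 699.2 -326.1] nose 47.0 size 41.5 16.9 centre [ 710.1 -314.4] jaw turn -47.6
yellow top handle [ 701.  -326.9] nose 42.5 size 41.6 15.0 centre [ 712.8 -316. ] jaw turn -52.1
```

Run:
```python
from h import *
c=cam("wrist"); u=proj(c,[593,-391,16]); print(u); h=cv2.cvtColor(c["image"],cv2.COLOR_BGR2HSV)
print(h[int(u[1])-10:int(u[1])+10:4,int(u[0])+4])
HUE["yellow"]=[(22,36)]
for r in knives(c,"yellow"): print(r)
cv2.imwrite("pics/y1.png",c["image"])
```

```text
[314.09153264 261.34883209]
[[ 25 169 116]
 [ 25 168 117]
 [ 23 157 101]
 [ 20 142  97]
 [ 25 172 114]]
(array([ 696.1, -555.3]), np.float32(-64.2), 29.7, 17.1, array([ 703.1, -569.7]))
(array([ 548.5, -562.4]), np.float32(-114.7), 46.8, 45.2, array([ 541.9, -576.9]))
(array([ 507.5, -550.2]), np.float32(-145.1), 16.0, 12.8, array([ 494.4, -559.4]))
(array([ 659.3, -546.9]), np.float32(-87.0), 50.6, 46.8, array([ 660.1, -562.9]))
(array([ 600.2, -550.8]), np.float32(-172.4), 84.8, 46.9, array([ 584.3, -552.9]))
(array([ 823.8, -493.3]), np.float32(-30.6), 15.0, 14.7, array([ 837.6, -501.5]))
(array([ 403.9, -522.5]), np.float32(-26.9), 32.3, 18.1, array([ 418.1, -529.8]))
(array([ 753.3, -486.8]), np.float32(-110.6), 18.2, 8.8, array([ 747.7, -501.8]))
(array([ 798. , -495.1]), np.float32(-76.8), 50.8, 39.0, array([ 801.7, -510.7]))
(array([ 446.6, -505.3]), np.float32(-70.9), 22.7, 9.3, array([ 451.8, -520.5]))
(array([ 402.9, -501.8]), np.float32(-152.0), 18.5, 10.2, array([ 388.8, -509.3]))
(array([ 757.4, -471.3]), np.float32(-56.1), 35.4, 9.9, array([ 766.3, -484.6]))
(array([ 499.2, -486.1]), np.float32(-103.3), 113.7, 27.5, array([ 495.5, -501.7]))
(array([ 690.2, -477.4]), np.float32(-51.3), 119.8, 65.8, array([ 700.2, -489.9]))
(array([ 595.5, -389.6]), np.float32(92.0), 62.4, 24.3, array([ 595. , -373.6]))
(array([ 698.4, -326.5]), np.float32(46.4), 43.4, 19.2, array([ 709.4, -314.9]))
(array([ 476. , -249.4]), np.float32(-93.4), 26.8, 6.6, array([ 475. , -265.3]))
```

View pics/y1.png

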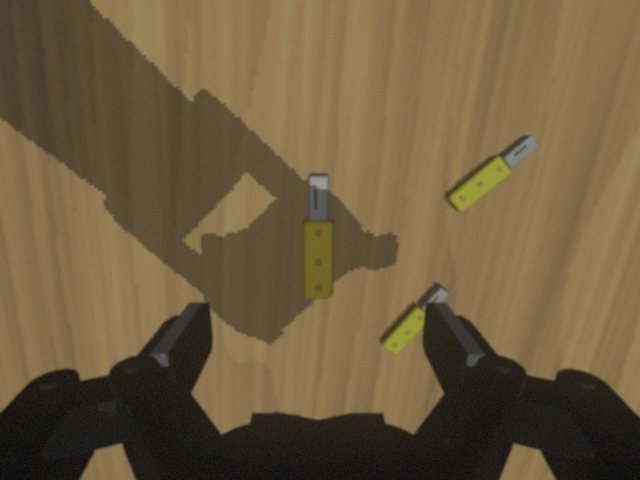

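The yellow knife is at u 304–332, v 222–298, centred under the jaws. I grip it.

>>> send_rows --steps '[[0,[0.3,-0.4,-15],[0,0,0]],[0,[0,0,-20],[0,0,0]],[0,[0,0,-20],[0,0,0]],[0,[0,0,-20],[0,0,0]],[0,[0,0,-15],[0,0,0]],[0,[0,0,-12],[0,0,0]],[0,[0,0,-6],[0,0,0]],[0,[0,0,-2.4],[0,0,0]],[0,[0,0,0],[0,0,0]],[1,[0,0,0],[0,0,0]],[1,[0,0,0],[0,0,0]],[1,[0,0,0],[0,0,0]],[1,[0,0,0],[0,0,0]],[1,[0,0,0],[0,0,0]],[1,[0,0,0],[0,0,0]],[1,[0,0,0],[0,0,0]],[1,[0,0,0],[0,0,0]]]'

```text
t: 43.37
tcp_pos: [595.3, -375.7, 0.3]
tcp_rot: [0.707, -0.028, 0.706, 0.028]
ft_force: [-0.2, 0.6, 3.2]
width: 20.3
```

>>> send_rows --steps '[[1,[0,0,10],[0,0,0]],[1,[0,0,25],[0,0,0]],[1,[0,0,25],[0,0,0]],[1,[-3,15,25],[0,0,-3]],[1,[-5,25,15],[0,0,-6]],[1,[-6,32,0],[0,0,-6]],[1,[-6,32,0],[0,0,-6]],[1,[-6,32,0],[0,0,-6]],[1,[-6,32,0],[0,0,-6]],[1,[-6,32,0],[0,0,-6]],[1,[-6,32,0],[0,0,-6]],[1,[-6,32,0],[0,0,-6]],[1,[-6,32,0],[0,0,-6]],[1,[-6,32,0],[0,0,-6]],[1,[-6,32,0],[0,0,-6]],[1,[-6,32,0],[0,0,-6]],[1,[-6,32,0],[0,0,-6]],[1,[-6,32,0],[0,0,-6]],[1,[-4,24,0],[0,0,-3]],[1,[-2,10.8,0],[0,0,0]]]'

```text
t: 45.03
tcp_pos: [501.7, 118.0, 99.6]
tcp_rot: [0.519, 0.479, 0.52, -0.479]
ft_force: [0.2, 0.5, -1.3]
width: 20.7
```

>>> send_rows --steps '[[1,[0,0,0],[0,0,0]],[1,[0,0,0],[0,0,0]],[1,[0,0,0],[0,0,0]],[1,[0,0,0],[0,0,0]],[1,[0,0,0],[0,0,0]]]'

```text
t: 45.45
tcp_pos: [503.3, 114.3, 99.6]
tcp_rot: [0.519, 0.48, 0.519, -0.48]
ft_force: [0.5, 0.2, -0.5]
width: 20.6
```

Run:
```python
from h import *
c=cam("wrist"); st(); hover(c,"yellow",318); cv2.imwrite("pics/y2.png",c["image"])
```

```text
t 45.5 tcp [503.2 114.5  99.6] jaw -85.6 xax [ 0. -0. -1.] F [ 0.2 -0.5 -0.1] w 20.9 j6 1.5
px 179 201 207 283 pocket front [549.4 117.   40. ] nose [548.7 117.1 115.5] boundary [517.7 114.7 115.5] len(32) 31.1
pocket mid y 117.3 knife mid y 117.5   (both at front x)
=> move x -1.7 y -0.2
```

>>> send_rows --steps '[[1,[-1.4,0,-10],[0,0,0]],[1,[0,0,-15],[0,0,0]],[1,[0,0,-15],[0,0,0]],[1,[0,0,-12],[0,0,0]],[1,[0,0,-4],[0,0,0]],[1,[0,0,-3],[0,0,0]],[1,[0,0,-2],[0,0,0]],[1,[0,0,-1],[0,0,0]],[1,[0,0,0],[0,0,0]]]'

```text
t: 46.25
tcp_pos: [502.0, 115.4, 38.0]
tcp_rot: [0.52, 0.48, 0.519, -0.48]
ft_force: [1.1, 0.6, -0.2]
width: 20.6
```

>>> send_rows --steps '[[1,[0,0,-1.5],[0,0,0]],[1,[0,0,-1.5],[0,0,0]],[1,[0,0,-0.7],[0,0,0]],[1,[0,0,0],[0,0,0]],[1,[0,0,0],[0,0,0]]]'

```text
t: 46.67
tcp_pos: [501.8, 115.5, 34.2]
tcp_rot: [0.519, 0.48, 0.519, -0.48]
ft_force: [0.0, 0.1, 0.7]
width: 20.6
```

>>> send_rows --steps '[[0.6,[0,0,0],[0,0,0]],[0.6,[0,0,0],[0,0,0]],[0.6,[0,0,0],[0,0,0]],[0.6,[0,0,6],[0,0,0]],[0.6,[0,0,8],[0,0,0]],[0.6,[0,0,6],[0,0,0]],[1,[0,0,0],[0,0,0]],[1,[0,0,0],[0,0,0]],[1,[0,0,0],[0,0,0]],[1,[0,0,0],[0,0,0]],[1,[0,0,-5],[0,0,0]],[1,[0,0,-4],[0,0,0]],[1,[0,0,-2],[0,0,0]],[1,[0,0,-1],[0,0,0]],[1,[0,0,-1],[0,0,0]],[1,[0,0,-1],[0,0,0]],[1,[0,0,-1],[0,0,0]],[1,[0,0,-1],[0,0,0]],[1,[0,0,-1],[0,0,0]],[1,[0,0,0],[0,0,0]]]'

```text
t: 48.33
tcp_pos: [500.9, 115.4, 36.8]
tcp_rot: [0.519, 0.479, 0.52, -0.48]
ft_force: [-3.6, -0.5, 4.2]
width: 0.1
```

>>> send_rows --steps '[[1,[0,0,-0.9],[0,0,0]],[1,[0,0,-1],[0,0,0]],[1,[0,0,0],[0,0,0]],[1,[0,0,0],[0,0,0]]]'

```text
t: 48.67
tcp_pos: [501.1, 115.5, 36.4]
tcp_rot: [0.519, 0.479, 0.52, -0.481]
ft_force: [-9.0, 0.2, 17.8]
width: 0.2
```

>>> send_rows --steps '[[1,[0,0,15],[0,0,0]],[0,[0,0,30],[0,0,0]],[0,[0,5,30],[0,0,4.4]],[0,[-1,12,0],[0,0,6.5]],[0,[-2,13,0],[0,0,6.5]],[0,[-2,14,0],[0,0,6.5]],[0,[-2,14,0],[0,0,6.5]],[0,[-2,14,0],[0,0,6.5]],[0,[-2,14,0],[0,0,6.5]],[0,[-2,14,0],[0,0,6.5]],[0,[-2,14,0],[0,0,6.5]],[0,[-2,14,0],[0,0,6.5]],[0,[-2,14,0],[0,0,6.5]],[0,[-2,14,0],[0,0,6.5]],[0,[-2,14,0],[0,0,6.5]],[0,[-1.2,14,0],[0,0,6.5]],[0,[0,6.2,0],[0,0,1.5]],[0,[0,0,0],[0,0,0]],[0,[0,0,0],[0,0,0]],[0,[0,0,0],[0,0,0]]]'

```text
t: 50.33
tcp_pos: [477.4, 305.0, 109.7]
tcp_rot: [0.706, -0.03, 0.707, 0.03]
ft_force: [0.4, 0.1, 1.1]
width: 85.4
```

Run:
```python
from h import *
c=cam("wrist"); st(); t=cam("top"); o=np.zeros((480,800,3),np.uint8)
o[:360,:480]=cv2.resize(c["image"],(480,360)); o[:480,480:]=cv2.resize(t["image"][200:344,250:346],(320,480),interpolation=cv2.INTER_CUBIC)
cv2.imwrite("pics/f1.png",o)
for k in HUE:
  for r in knives(t,k,44): print(k,r) if 400<r[0][0]<600 and -80<r[0][1]<160 else 0
print(proj(c,[477.35,305.64,52]))
```

```text
t 50.38 tcp [477.4 305.  109.8] jaw 4.8 xax [-0. -0. -1.] F [-0.2 -0.7  0.1] w 85.1 j6 0.28
red (array([510.3, -30. ]), np.float32(4.4), 94.1, 25.5, array([526.2, -28.7]))
green (array([506.7,  16.8]), np.float32(3.4), 92.7, 24.9, array([522.7,  17.7]))
blue (array([503.8,  64.7]), np.float32(4.4), 94.0, 25.4, array([519.7,  65.9]))
yellow (array([493.6, 111.5]), np.float32(4.9), 79.8, 24.4, array([509.6, 112.9]))
[318.59480918 255.33833089]
```

View pics/f1.png

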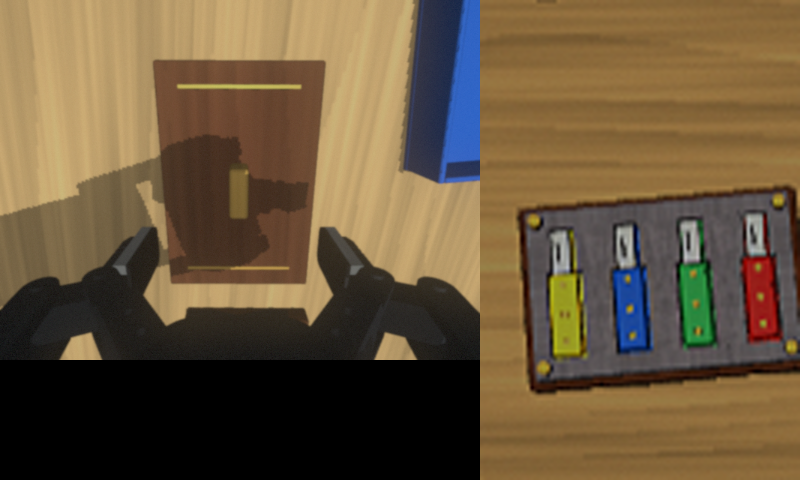

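All four knives are home in their own colours, and the lid's knob is where I left it, at about (318,255) in the full frame. I grip the lid.

>>> send_rows --steps '[[0,[0,0,-15],[0,0,0]],[0,[0,0,-20],[0,0,0]],[0,[0,0,-20],[0,0,0]],[0,[0,0,-15],[0,0,0]],[0,[0,0,-8],[0,0,0]],[0,[0,0,-3.5],[0,0,0]],[0,[0,0,0],[0,0,0]],[0,[0,0,0],[0,0,0]],[1,[0,0,0],[0,0,0]],[1,[0,0,0],[0,0,0]],[1,[0,0,0],[0,0,0]],[1,[0,0,0],[0,0,0]],[1,[0,0,0],[0,0,0]],[1,[0,0,0],[0,0,0]],[1,[0,0,0],[0,0,0]],[1,[0,0,0],[0,0,0]]]' --newtons 60

```text
t: 51.77
tcp_pos: [477.7, 305.8, 28.9]
tcp_rot: [0.707, -0.03, 0.706, 0.031]
ft_force: [-0.4, 0.5, 2.9]
width: 14.7
```

>>> send_rows --steps '[[1,[0,0,6],[0,0,0]],[1,[0,0,15],[0,0,0]],[1,[0,0,20],[0,0,0]],[1,[0,0,20],[0,0,0]],[1,[0,0,20],[0,0,0]],[1,[0,0,10],[0,0,0]],[1,[1,-10,0],[0,0,0]],[1,[2,-20,0],[0,0,0]],[1,[3,-25,0],[0,0,0]],[1,[3,-25,0],[0,0,0]],[1,[3,-25,0],[0,0,0]],[1,[3,-25,0],[0,0,0]],[1,[3,-25,0],[0,0,0]],[1,[3,-25,0],[0,0,0]],[1,[3,-25,0],[0,0,0]],[1,[3,-25,0],[0,0,0]],[1,[2,-20,0],[0,0,0]],[1,[1,-10,0],[0,0,0]],[1,[0,0,0],[0,0,0]],[1,[0,0,0],[0,0,0]]]'

```text
t: 53.43
tcp_pos: [506.5, 45.6, 118.4]
tcp_rot: [0.706, -0.03, 0.707, 0.03]
ft_force: [0.0, 0.7, -3.7]
width: 14.7
```

>>> send_rows --steps '[[1,[0,0,0],[0,0,0]],[1,[0,0,0],[0,0,0]],[1,[0,0,0],[0,0,0]],[1,[0,0,0],[0,0,0]]]'

```text
t: 53.77
tcp_pos: [507.2, 46.4, 119.4]
tcp_rot: [0.706, -0.031, 0.706, 0.031]
ft_force: [-0.7, -0.1, -3.8]
width: 14.2
```

>>> send_rows --steps '[[1,[0,0,-10],[0,0,0]],[1,[0,0,-15],[0,0,0]],[1,[0,0,-15],[0,0,0]],[1,[0,0,-7],[0,0,0]],[1,[0,0,-3],[0,0,0]],[1,[0,0,0],[0,0,0]],[1,[0,0,-2],[0,0,0]],[1,[0,0,-1],[0,0,0]],[1,[0,0,0],[0,0,0]]]'

```text
t: 54.52
tcp_pos: [507.8, 45.6, 67.0]
tcp_rot: [0.707, -0.03, 0.706, 0.03]
ft_force: [-1.8, 0.2, -3.0]
width: 14.0
```

>>> send_rows --steps '[[1,[0,0,-1],[0,0,0]],[1,[0,0,-1],[0,0,0]],[1,[0,0,-1],[0,0,0]],[1,[0,0,0],[0,0,0]],[1,[0,0,0],[0,0,0]]]'

```text
t: 54.93
tcp_pos: [507.3, 45.6, 63.4]
tcp_rot: [0.706, -0.03, 0.707, 0.03]
ft_force: [0.2, -0.0, -4.4]
width: 14.5
```

>>> send_rows --steps '[[1,[0,0,-1],[0,0,0]],[1,[0,0,-1],[0,0,0]],[1,[0,0,-1],[0,0,0]],[1,[0,0,-0.4],[0,0,0]],[1,[0,0,0],[0,0,0]],[1,[0,0,0],[0,0,0]]]'

```text
t: 55.43
tcp_pos: [507.5, 45.6, 60.6]
tcp_rot: [0.706, -0.03, 0.707, 0.03]
ft_force: [-3.8, 0.4, 5.7]
width: 14.3
```

>>> send_rows --steps '[[0,[0,0,0],[0,0,0]],[0,[0,0,0],[0,0,0]],[0,[0,0,0],[0,0,0]],[0,[0,0,0],[0,0,0]],[0,[0,0,0],[0,0,0]],[0,[0,0,10],[0,0,0]],[0,[0,0,20],[0,0,0]],[0,[0,-1,10],[0,0,0]],[1,[0,0,0],[0,0,0]],[1,[0,0,0],[0,0,0]],[1,[0,0,0],[0,0,0]],[1,[0,0,0],[0,0,0]],[1,[0,0,0],[0,0,0]],[1,[0,0,0],[0,0,0]],[1,[0,0,0],[0,0,0]],[1,[0,0,-8],[0,0,0]],[1,[0,0,-8],[0,0,0]],[1,[0,0,-4],[0,0,0]],[1,[0,0,0],[0,0,0]],[1,[0,0,0],[0,0,0]]]'

```text
t: 57.1
tcp_pos: [506.9, 44.7, 79.4]
tcp_rot: [0.706, -0.03, 0.707, 0.031]
ft_force: [0.2, 0.8, 1.8]
width: 0.1
```

>>> send_rows --steps '[[1,[0,0,-2],[0,0,0]],[1,[0,0,-1],[0,0,0]],[1,[0,0,-1],[0,0,0]],[1,[0,0,-1],[0,0,0]],[1,[0,0,0],[0,0,0]]]'

```text
t: 57.52
tcp_pos: [507.5, 44.6, 75.6]
tcp_rot: [0.707, -0.03, 0.706, 0.03]
ft_force: [-2.0, 0.5, 3.0]
width: -0.4
```

>>> send_rows --steps '[[1,[0,0,-1],[0,0,0]],[1,[0,0,-1],[0,0,0]],[1,[0,0,-1],[0,0,0]],[1,[0,0,0],[0,0,0]]]'

```text
t: 57.85
tcp_pos: [507.6, 44.6, 72.6]
tcp_rot: [0.707, -0.03, 0.706, 0.03]
ft_force: [-2.3, -0.5, 4.2]
width: -0.3
```

>>> send_rows --steps '[[1,[0,0,-1],[0,0,0]],[1,[0,0,-1],[0,0,0]],[1,[0,0,-1],[0,0,0]],[1,[0,0,0],[0,0,0]],[1,[0,0,0],[0,0,0]]]'

```text
t: 58.27
tcp_pos: [507.7, 44.6, 70.4]
tcp_rot: [0.706, -0.031, 0.707, 0.03]
ft_force: [-5.8, 0.7, 10.1]
width: -0.4
```

>>> send_rows --steps '[[1,[0,0,-0.9],[0,0,0]],[1,[0,0,0],[0,0,0]],[1,[0,0,0],[0,0,0]]]'

```text
t: 58.52
tcp_pos: [507.7, 44.6, 70.3]
tcp_rot: [0.706, -0.031, 0.707, 0.03]
ft_force: [-8.7, -0.6, 16.9]
width: -0.0
```

>>> send_rows --steps '[[1,[0,0,20],[0,0,0]],[1,[0,0,30],[0,0,0]],[1,[0,0,35],[0,0,0]],[1,[0,-35,20],[0,0,0]],[1,[0,-38,0],[0,0,0]],[1,[0,-38,0],[0,0,0]],[1,[0,-38,0],[0,0,0]],[1,[0,-38,0],[0,0,0]],[1,[0,-38,0],[0,0,0]],[1,[0,-38,0],[0,0,0]],[1,[0,-20,0],[0,0,0]],[1,[0,0,0],[0,0,0]],[1,[0,0,0],[0,0,0]]]'

```text
t: 59.6
tcp_pos: [507.1, -239.1, 172.8]
tcp_rot: [0.706, -0.029, 0.707, 0.03]
ft_force: [0.5, 1.1, -0.6]
width: 0.2
```

Run:
```python
from h import *
t=cam("top"); d=cam("side"); st(); o=np.zeros((480,800,3),np.uint8)
o[:,:480]=cv2.resize(t["image"][150:350,240:440],(480,480)); o[:,480:]=cv2.resize(d["image"][190:340,200:300],(320,480),interpolation=cv2.INTER_CUBIC)
cv2.imwrite("pics/f2.png",o)
```

```text
t 59.7 tcp [ 507.2 -237.4  172.8] jaw 5.0 xax [-0.     0.001 -1.   ] F [-0.5  0.4  0.3] w -0.1 j6 -0.73
```

View pics/f2.png

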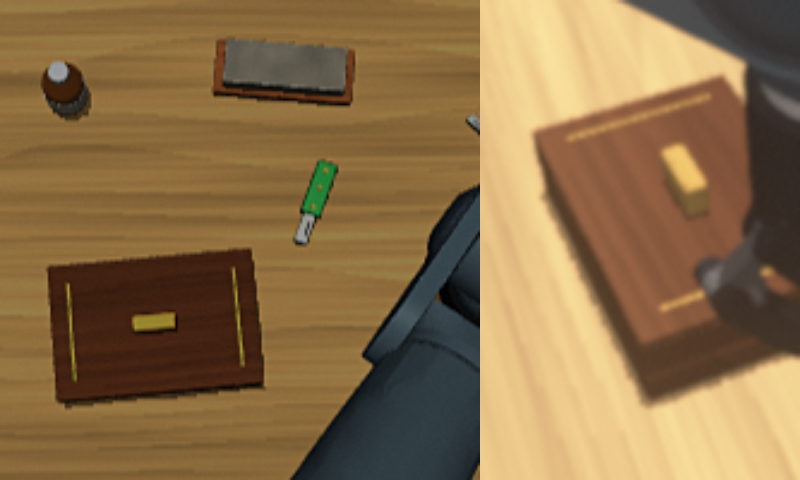

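The lid sits level and seated on the case. The bystanders and the look-alike knives have not moved, and the gripper is clear. Handing in.

```bash
python3 -c "
from h import *
print(env.hand_in())"
```

```text
the job is handed in; nothing more can be done
None
```

The gift case is packed and handed in at about 60 s on the robot's clock. I lifted the lid off and set it flat on the counter. Then I laid the red, green (the one farthest right), blue and yellow (the largest) knives in their own colours, noses along +x, and put the lid back on.

**Knives:** each one stopped solid under 17–18 N with its top about 44 mm above the counter, which is the fully home height. The top picture taken before the lid went back showed all four in place.

**Lid:** it stopped solid at about 17 N with the knob top near 77.8 mm, against the expected 78 mm. In the last picture it is level on the case, with the oil bottle, the sharpening stone and the spare green knife where they were. The parts bin and the two small yellow knives are outside that crop, so I did not check them at the end.

**Disagreements found on the way:**
- **Fingertip height:** the fingertips stood about 24 mm higher than described. They touched at TCP + 7.4 mm instead of TCP − 17 mm. My first grip on the knob therefore closed on air without touching anything, and I corrected for it from then on.
- **Jaw opening:** the reading was about 1.3–1.7 mm too small.

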